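# Refit the keyed latch handle and lock the drawer

### The job

The blue handle of the drawer latch has come off and lies on its side on the cart. Stand it upright on the cart top and let go, then take it again, set it on the keyed spindle of the grey latch and press while turning it slowly until it drops fully home. Then turn the handle on clockwise until the latch bar is fully closed against its stop, and let go; do not push the latch bar with the gripper and leave the other things where they are.

Things in the scene. Friction and masses are not known exactly. Their poses are not given: they have to be found in the camera images.
- handle: Loose blue latch handle, 250 g, 90 mm tall upright: square hub 48 x 48 x 50 mm, above it a paddle grip. Origin: centre of the hub's open underside; z out of the paddle's top; +x is the keyway side, marked by a white line. Starts lying on its -x side, white line up, axis level 24 mm above the cart, paddle pointing away from the robot, socket towards it (within 0.4 rad). Balance point 38 mm up its axis.
- paddle (a point): Centre of the handle's paddle grip, 70 mm up the handle's axis from its underside; axes as the handle. The paddle is 48 mm wide (along x), 20 mm thick (along y) and runs from 50 to 90 mm above the underside. The white line is also on its top, on the +x half.
- socket (a point): Centre of the mouth of the socket, at the handle's origin; axes as the handle. The socket is 46 mm deep: a 21 x 21 mm square bore with, on its +x side only, a keyway 9 mm wide that reaches 17.5 mm from the axis.
- seat (a point): On the spindle's vertical axis, at the face (flange 40 mm across, 69 mm above the cart) where the handle's underside rests when fully home. z up; x points along the latch bar and turns with it. The brass spindle rises from here: round, 18 mm diameter, 36 mm tall, then a cone narrowing to 9 mm at 44 mm.
- key_top (a point): On the spindle axis, 22 mm above the seat: level of the top of the copper key rib, 6 mm wide, reaching 16 mm from the axis. A handle turned wrong stops here; it drops when its keyway is within about 0.1 rad of the rib. The spindle has play (friction 0.08 N m): the rib points within 0.25 rad either side of the bar direction, not measured but visible. Turning clockwise takes up the play, then drives the latch.
- latch (a joint): Angle of the grey steel latch about the vertical spindle axis, rad: 0 fully open, growing clockwise as seen from above, 1.2 = fully closed against its stop. It starts between 0.2 and 0.45 and stays where it is left (friction 0.22 N m).
- latch_bar: The grey steel latch bar, flat, 22 mm wide, 9 mm thick, reaching 96 mm from the spindle axis along its x, lying on the drawer unit's top. Origin on the spindle axis at the top of the unit (55 mm above the cart). It turns with joint latch.
- unit: Fixed low white drawer unit, 220 (x) x 260 (y) x 55 mm high, aluminium drawer front facing -x. Origin under its centre. The spindle axis is at x = -85 mm, y = 0. The small stop lug (8 x 16 mm, reaching 20 mm above the unit's top) is at x = -69 mm, y = 60 mm. When closed the bar points along the unit's +y, in front of the lug.
- organiser: bystander: yellow plastic weekly pill organiser with seven small lids, 190 x 42 x 29 mm; origin under its centre, x along its length
- case: bystander: black hard-shell spectacle case, 160 x 62 x 42 mm; origin under its centre, x along its length
- carton: bystander: white medicine carton with a green stripe, 110 x 50 x 24 mm; origin under its centre, x along its length
- fob: bystander: beige hearing aid remote fob, 66 x 36 x 15 mm; origin under its centre
- pick: bystander: chrome wax pick lying flat, 128 mm long (from -60 to +68 mm along its x), 9 mm wide, 8 mm high; origin on the surface
- cup: bystander: small white medicine cup, 44 mm across, 36 mm high; origin under its centre
- tub: bystander: small amber jar with a cap, 48 mm across, 65 mm high; origin under its centre
Mind the look-alikes: they are no part of the job. Several things have the shape of the handle; the one meant has the colours described above.

How it is judged:
By the outcome, as a careful person would: the job done as asked, in the order asked, and still so for the second after the job is handed in, with the robot touching nothing.
It also fails if it takes over 72 s, if anything falls off the work surface, if the arm or the gripper's body presses on something with over 40 N, if the wrist force passes 120 N, or if a joint passes its speed limit or range.

### The arm

A 6-joint arm with a two-finger parallel gripper is mounted at the origin on the work surface. World frame = base frame: x ahead of the robot, y to its left, z up, the work surface at z = 0. Lengths are in m, angles in rad, forces in N, time in s.
With the tool pointing down it reaches from about 0.25 to 0.775 m from the base axis. Payload 4 kg.
Tool frame: the origin (TCP) lies at the very end of the fingers, on their centre line; the grasp point (between the pads) lies 19 mm behind it (tcp_to_grasp is the distance from the TCP to the grasp point, in m); z points along the fingers, y is the direction in which the jaws open and shut (so a half turn about z gives the same grasp; the last joint's range is limited). The gripper opens to 94 mm and grips with 3 to 60 N. Pads are 16 mm wide; open, the fingers measure 119 mm over their backs; the gripper's body (75 mm by 177 mm) begins 78 mm behind the grasp point.
Start: joints at [-1.31, 0.087, 1.371, -0, 1.684, -0.103], TCP at [0.196, -0.514, 0.206] pointing down, gripper open.
Joint ranges: [-3.1, 3.1], [-0.76, 2.03], [0.27, 2.55], [-1.08, 4.22], [0.17, 2.65], [-2.57, 2.57]. Speed limits (rad/s): [2.79, 2.79, 3.14, 3.14, 3.14, 3.14].

### API

Orientations are given as a rotation vector (axis times angle).
In Python, from workcell import * gives the robot as it stands.
- The arm moves only by the tool apply_moves, never from a script. Its argument "targets" is a list of rows, each a list of 7 numbers: the finger opening in cm, from 0 to 9.4, then the shift along the tool's x, y, z in cm, then the turn, a rotation vector about the tool's x, y, z in rad. A call has 1 to 20 rows; each row shifts and turns the pose as measured when the row begins, along the tool's axes as they then stand; what a row does not reach is not made up. A row lasts 1/8 s, in which the tool goes at most 62.5 mm and 10.7 degrees, less where a joint would pass 70% of its speed; a pose out of reach is approached as far as the arm can. A call with a gripper value outside its range is refused whole. The fingers move at their own pace and stop on an object; the grip force is fixed at half the most. Time passes only in rows, so rows that do not move let the fingers close. It gives the time, the measured TCP pose, the force and the opening at its end, in the units of the state.
- read_state(): the state, without advancing time (a new reading comes with each control period).
- read_camera(name): name is "scene" or "top" or "wrist"; returns a dict with "color" (480x640x3 uint8, red, green, blue), "fx", "fy", "cx", "cy" (pixels), "extrinsics" (4x4, takes a point from world to camera coordinates). Camera axes: x right, y up, looking along -z (the intrinsics and any distortion apply to the point x, -y, -z); pixel columns grow to the right and rows downward; lengths in m; the calibration is good to about 2 mm. The wrist camera is an equidistant fisheye: a pixel r from the principal point sees the ray r / f radians off the axis. A picture is of the moment at which its call begins. There is no depth.
- job_done(): hands the job in, once; it reports no verdict.
The state is a dict: "time_s": time; "joints": joint angles; "joint_velocities": joint speeds; "joint_torque": joint torques, N m; "eef_pos": TCP position; "tool_rot": TCP orientation; "force": force on the tool from outside, world axes, zero at the start; "torque": the same for the moment, N m; "width": finger opening in m.
Only numpy, scipy, OpenCV 4.12 (cv2) and the standard library are available. Lean on these libraries where they do the work, as an engineer would, in place of code of your own. Each camera call takes 0.05 s, during which the arm holds its last target.

## Working session

There is one attempt and no reset: what is moved stays moved. The work goes in short steps, Python scripts to look and compute and a tool call to move; the robot and the scene stay as the last step left them, time stands still between calls to the robot, and variables do not carry over. Pictures are saved under pics/ and viewed, and the job is handed in when it is done.

Besides the shell and the picture viewer there is one more tool, called after ">>>" as name(argument=value, ...) on one line, values as JSON. apply_moves: Moves the arm, as the interface text tells. Its arguments: {"type":"object","properties":{"targets":{"type":"array"}},"required":["targets"]}

```bash
ls; mkdir -p pics; cat > h.py <<'E'
import numpy as np, cv2
from workcell import *
def snap(name,fn):
    c=read_camera(name); cv2.imwrite('pics/'+fn,c['color'][:,:,::-1]); 
    np.savez('pics/'+fn+'.npz',**c); return c
E
python3 - <<'E'
from h import *
s=read_state(); print(s)
for n in ['scene','top','wrist']:
    c=snap(n,n+'0.png'); print(n,c['fx'],c['fy'],c['cx'],c['cy'],[k for k in c]); print(np.round(c['extrinsics'],3))
E
```

```text
pics
{'time_s': 0.0, 'joints': array([-1.31008687e+00,  8.79674379e-02,  1.37224514e+00, -6.89432161e-06,
        1.68357189e+00, -1.03127216e-01]), 'joint_velocities': array([ 0.00138709, -0.00010699, -0.00104611,  0.00171816, -0.00219553,
        0.00093748]), 'joint_torque': array([-6.25073335e-04, -3.40176666e+01, -3.02428901e+01,  7.18751061e-02,
        3.28796741e-02, -1.39007248e-04]), 'eef_pos': array([ 0.19556403, -0.51348026,  0.20430199]), 'tool_rot': array([-3.08760327e+00, -5.67969815e-01,  2.81521334e-04]), 'force': array([-0.26901962,  0.21014009,  1.17587261]), 'torque': array([0.05113422, 0.0144221 , 0.01905282]), 'width': 0.09383146233537802}
scene 439.6681591742508 439.6681591742508 314.1131822717209 244.399834835739 ['color', 'fx', 'fy', 'cx', 'cy', 'extrinsics']
[[ 0.574  0.819 -0.02  -0.291]
 [-0.57   0.417  0.708  0.245]
 [ 0.588 -0.394  0.706 -1.33 ]
 [ 0.     0.     0.     1.   ]]
top 468.4134893326301 468.4134893326301 315.87936834487584 247.52838167019246 ['color', 'fx', 'fy', 'cx', 'cy', 'extrinsics']
[[-0.028 -1.    -0.014  0.022]
 [ 0.986 -0.029  0.163 -0.531]
 [-0.163 -0.009  0.987 -0.994]
 [ 0.     0.     0.     1.   ]]
wrist 371.64829954431775 371.64829954431775 318.6386258933197 237.39101332881623 ['color', 'fx', 'fy', 'cx', 'cy', 'extrinsics']
[[ 0.356 -0.934 -0.003 -0.548]
 [ 0.896  0.342 -0.284  0.03 ]
 [ 0.266  0.099  0.959 -0.392]
 [ 0.     0.     0.     1.   ]]
```

View pics/scene0.png

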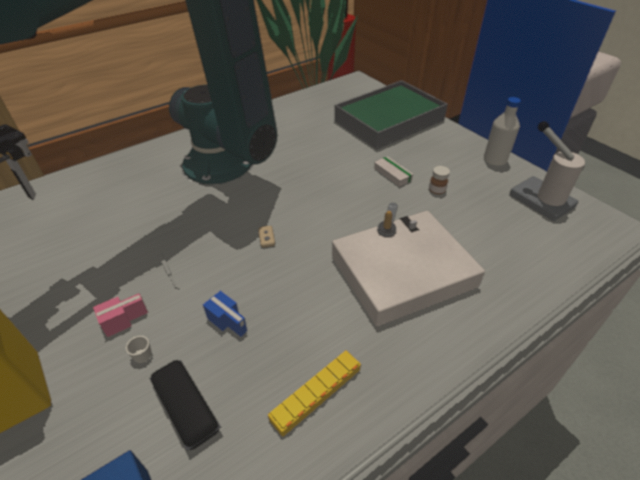

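View pics/top0.png

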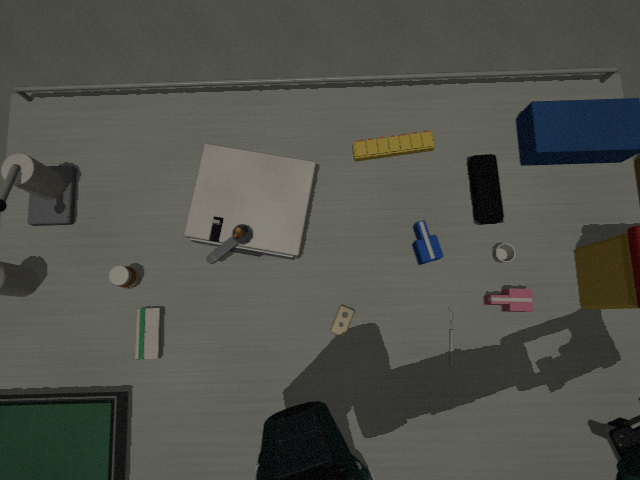

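View pics/wrist0.png

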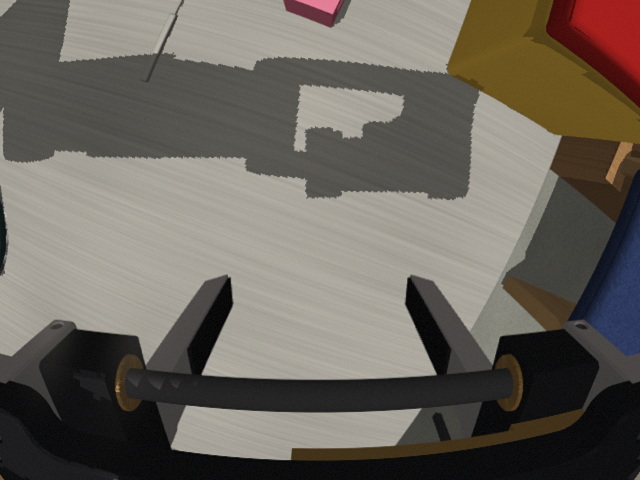

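```bash
cat >> h.py <<'E'
def load(fn): return dict(np.load('pics/'+fn+'.npz'))
def ray(c,u,v,fish=False):
    E=c['extrinsics']; R=E[:3,:3]; t=E[:3,3]; o=-R.T@t
    x=(u-c['cx'])/c['fx']; y=(v-c['cy'])/c['fy']
    if fish:
        r=np.hypot(x,y); k=np.sin(r)/r if r>1e-9 else 1
        d=np.array([x*k,-y*k,-np.cos(r)])
    else: d=np.array([x,-y,-1.])
    return o,R.T@d
def at_z(c,u,v,z,fish=False):
    o,d=ray(c,u,v,fish); return o+d*(z-o[2])/d[2]
def proj(c,p,fish=False):
    E=c['extrinsics']; q=E[:3,:3]@np.asarray(p,float)+E[:3,3]; x,y,z=q[0],-q[1],-q[2]
    if fish:
        rr=np.hypot(x,y); th=np.arctan2(rr,z); return np.array([c['cx']+c['fx']*th*x/rr,c['cy']+c['fy']*th*y/rr])
    return np.array([c['cx']+c['fx']*x/z,c['cy']+c['fy']*y/z])
def crop(fn,u0,v0,u1,v1,k,out,pts=None):
    im=cv2.imread('pics/'+fn)[v0:v1,u0:u1]
    im=cv2.resize(im,None,fx=k,fy=k,interpolation=cv2.INTER_CUBIC)
    for u,v in (pts or []):
        cv2.circle(im,(int((u-u0+.5)*k),int((v-v0+.5)*k)),2,(0,0,255),-1)
    cv2.imwrite('pics/'+out,im)
E
python3 - <<'E'
from h import *
crop('top0.png',390,205,490,280,8,'c1.png')
crop('top0.png',180,200,280,275,8,'c2.png')
crop('scene0.png',340,180,440,255,8,'c3.png')
crop('scene0.png',180,270,280,345,8,'c4.png')
E
```

```text
(no output)
```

View pics/c1.png

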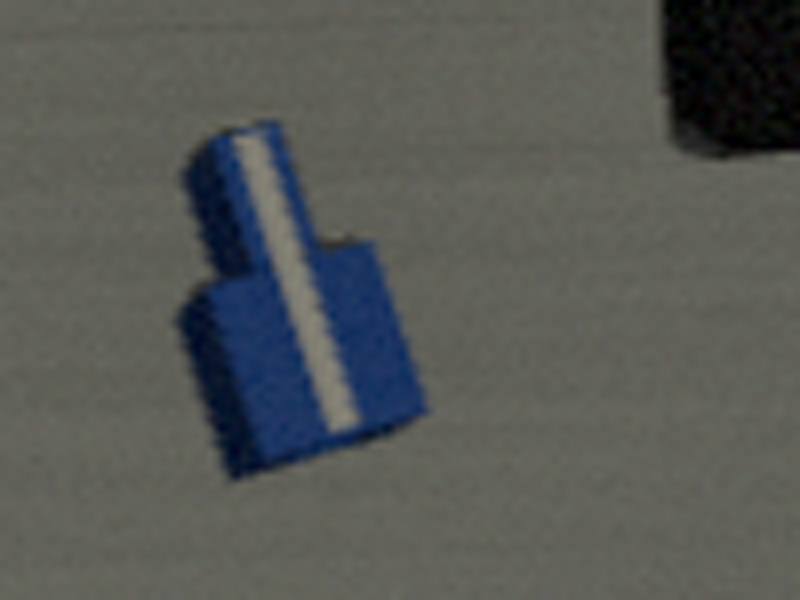

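View pics/c2.png

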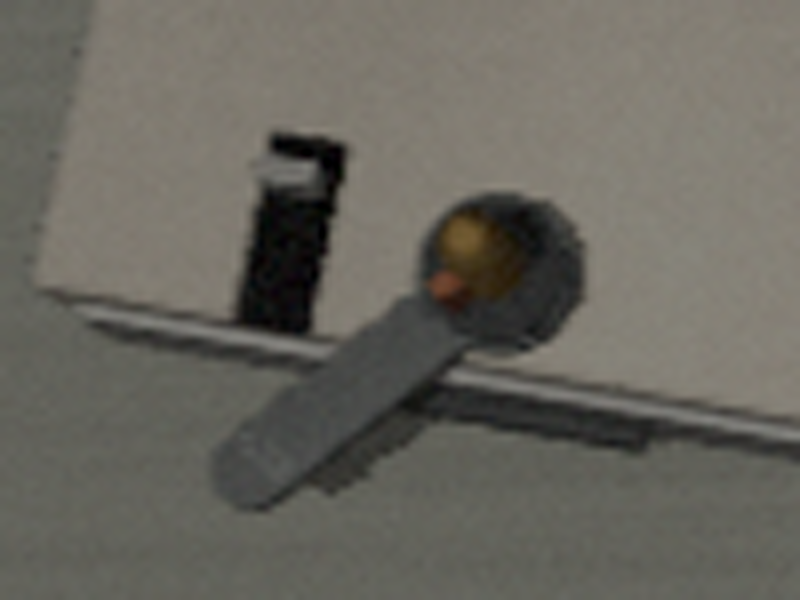

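View pics/c3.png

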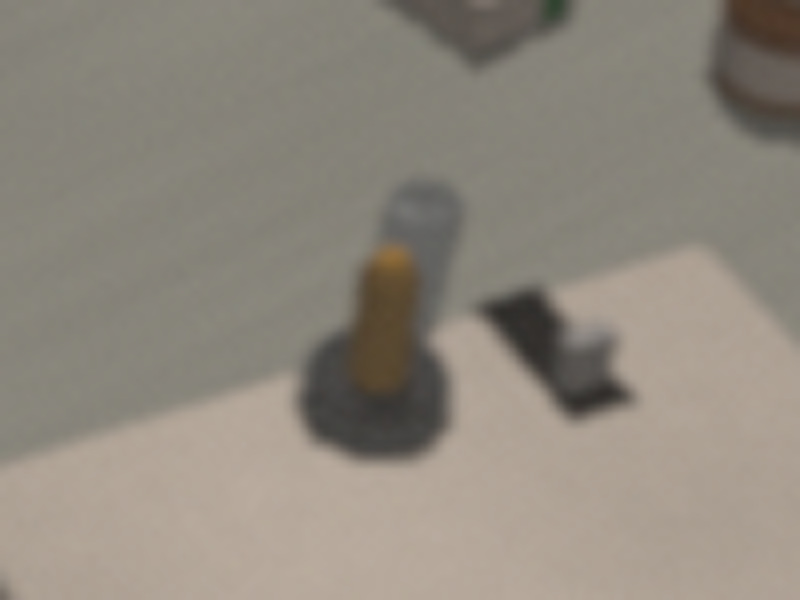

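View pics/c4.png

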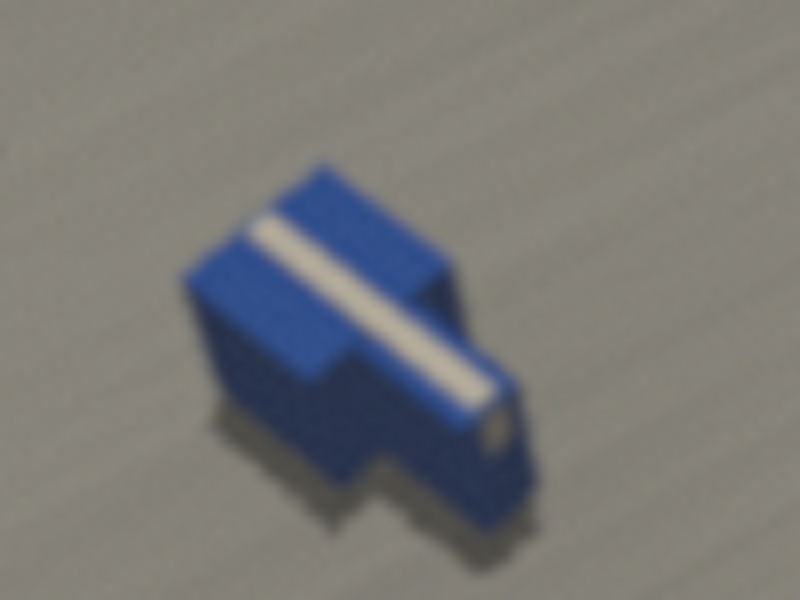

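```bash
python3 - <<'E'
from h import *
c=load('top0.png'); s=load('scene0.png')
P=lambda x,y,u0,v0:(u0+x/8-.5,v0+y/8-.5)
def tp(x,y,z,u0,v0,cc=c): return at_z(cc,*P(x,y,u0,v0),z)
hc=[(212,285),(375,240),(428,408),(268,458)]
H=[tp(x,y,.048,390,205) for x,y in hc]; print(np.round(H,4)); print('sides',[np.linalg.norm(H[i]-H[(i+1)%4]) for i in range(4)])
a=tp(345,430,.048,390,205); b=tp(248,135,.048,390,205); d=b-a; print('line',a,b,np.linalg.norm(d),np.arctan2(d[1],d[0]))
# scene
a2=tp(262,220,.048,180,270,s); b2=tp(485,400,.048,180,270,s); d2=b2-a2; print('line s',a2,b2,np.linalg.norm(d2),np.arctan2(d2[1],d2[0]))
print('flange',tp(503,272,.069,180,200),'tip',tp(462,232,.113,180,200))
print('flange s',tp(375,388,.069,340,180,s),'tip',tp(393,252,.113,340,180,s))
# bar edges: left (410,300)->(215,455)?; right (470,350)->(285,500)
L1=tp(395,305,.064,180,200);L2=tp(235,430,.064,180,200);R1=tp(462,350,.064,180,200);R2=tp(290,492,.064,180,200);
for p,q in((L1,L2),(R1,R2)): d=q-p; print('bar',np.arctan2(d[1],d[0]))
e=tp(238,490,.064,180,200); print('barend',e)
# unit top z .055 corners
U=[at_z(c,u,v,.055) for u,v in((206,144),(316,162),(298,256),(187,238))]; print(np.round(U,4)); print([np.linalg.norm(U[i]-U[(i+1)%4]) for i in range(4)])
for i,j in((3,0),(2,1)): d=U[j]-U[i]; print('unit x dir',np.arctan2(d[1],d[0]))
for i,j in((1,0),(2,3)): d=U[j]-U[i]; print('unit y dir -pi/2',np.arctan2(d[1],d[0])-np.pi/2)
# key
print('key tip',tp(440,290,.091,180,200))
E
```

```text
[[ 0.5411 -0.2146  0.048 ]
 [ 0.5523 -0.2602  0.048 ]
 [ 0.5051 -0.2714  0.048 ]
 [ 0.4926 -0.2268  0.048 ]]
sides [np.float64(0.047015318212647095), np.float64(0.04855343376268551), np.float64(0.046311874675706646), np.float64(0.05002198499860175)]
line [ 0.49968194 -0.24835192  0.048     ] [ 0.58301616 -0.22714995  0.048     ] 0.08598903818016722 0.24913519671410814
line s [ 0.49736909 -0.24809978  0.048     ] [ 0.58096132 -0.22804244  0.048     ] 0.08596486717630297 0.23549082002264624
flange [0.56333978 0.16560405 0.069     ] tip [0.56543736 0.1688772  0.113     ]
flange s [0.56751661 0.16267089 0.069     ] tip [0.56153769 0.16908516 0.113     ]
bar 2.2237093491258846
bar 2.2495953311980728
barend [0.50629609 0.23854233 0.064     ]
[[0.7768 0.2507 0.055 ]
 [0.7258 0.001  0.055 ]
 [0.5123 0.0462 0.055 ]
 [0.5597 0.2904 0.055 ]]
[np.float64(0.2549385104789019), np.float64(0.2181549809305009), np.float64(0.24878324702706628), np.float64(0.22068497284647567)]
unit x dir -0.18095283635852252
unit x dir -0.20898641035483162
unit y dir -pi/2 -0.2016592400853876
unit y dir -pi/2 -0.19165623027437828
key tip [0.5545446  0.17869456 0.091     ]
```

```bash
cat >> h.py <<'E'
from scipy.spatial.transform import Rotation as Ro
def toolR(yaw,tilt,flip=0):
    """tool z in vertical plane of azimuth yaw: tilt=0 down, >0 points forward(along yaw). tool y horizontal perpendicular."""
    z=np.array([np.sin(tilt)*np.cos(yaw),np.sin(tilt)*np.sin(yaw),-np.cos(tilt)])
    y=np.array([np.sin(yaw),-np.cos(yaw),0.])*(-1 if flip else 1)
    return np.stack([np.cross(y,z),y,z],1)
def delta(Rt,pt,grasp=True):
    """pt: target of grasp point (or TCP)."""
    s=read_state(); R=Ro.from_rotvec(s['tool_rot']).as_matrix(); p=s['eef_pos']
    pt=np.array(pt,float)
    if grasp: pt=pt+0.019*Rt[:,2]
    d=R.T@(pt-p)*100; w=Ro.from_matrix(R.T@Rt).as_rotvec()
    print('t',round(s['time_s'],2),'tcp',np.round(p,4),'F',np.round(s['force'],1),'T',np.round(s['torque'],2),'w',round(s['width'],4),'j',np.round(s['joints'],3))
    print('toolx',np.round(R[:,0],3),'y',np.round(R[:,1],3),'z',np.round(R[:,2],3))
    print('shift cm',np.round(d,2),'turn',np.round(w,3),'rows>=',np.round(max(np.linalg.norm(d)/6.25,np.degrees(np.linalg.norm(w))/10.7),2))
E
python3 - <<'E'
from h import *
for f in (0,1): delta(toolR(.243,0,f),[.565,-.232,.15])
E
```

```text
t 0.15 tcp [ 0.1956 -0.5136  0.2046] F [-0.2 -0.2 -0.7] T [ 0.   -0.02 -0.03] w 0.0942 j [-1.31   0.088  1.372 -0.     1.684 -0.103]
toolx [0.935 0.356 0.   ] y [ 0.356 -0.935 -0.002] z [-0.     0.002 -1.   ]
shift cm [ 44.54 -13.16   7.39] turn [-0.002 -0.     0.121] rows>= 7.52
t 0.15 tcp [ 0.1956 -0.5136  0.2046] F [-0.2 -0.2 -0.7] T [ 0.   -0.02 -0.03] w 0.0942 j [-1.31   0.088  1.372 -0.     1.684 -0.103]
toolx [0.935 0.356 0.   ] y [ 0.356 -0.935 -0.002] z [-0.     0.002 -1.   ]
shift cm [ 44.54 -13.16   7.39] turn [ 0.000e+00 -3.000e-03 -3.021e+00] rows>= 16.18
```

>>> apply_moves(targets=[[9.4,3,-0.9,0,0,0,0.012],[9.4,4,-1.2,0,0,0,0.012],[9.4,4,-1.2,0,0,0,0.012],[9.4,4,-1.2,0,0,0,0.012],[9.4,4,-1.2,0,0,0,0.012],[9.4,4,-1.2,0,0,0,0.012],[9.4,4,-1.2,0,0,0,0.012],[9.4,4,-1.2,0,0,0,0.012],[9.4,3,-0.9,0,0,0,0.012],[9.4,0,0,0,0,0,0]])

```text
time_s: 1.4
eef_pos: [0.4946, -0.3045, 0.1992]
tool_rot: [-3.108, -0.39, 0.008]
force: [0.4, 0.6, 0.2]
width: 0.094
```

```bash
python3 - <<'E'
from h import *
delta(toolR(.243,0),[.565,-.232,.15])
c=snap('wrist','w1.png')
print(np.round(proj(c,[.497,-.249,.048],True)),np.round(proj(c,[.497+.0874,-.249+.0216,.048],True)))
E
```

```text
t 1.4 tcp [ 0.4946 -0.3045  0.1992] F [0.4 0.6 0.2] T [-0.    0.   -0.05] w 0.094 j [-0.651  0.165  1.297  0.003  1.69   0.67 ]
toolx [ 0.969  0.247 -0.004] y [ 0.247 -0.969 -0.009] z [-0.006  0.008 -1.   ]
shift cm [ 8.64 -5.22  6.84] turn [-0.009  0.004  0.007] rows>= 1.95
[263. 204.] [262. 104.]
```

View pics/w1.png

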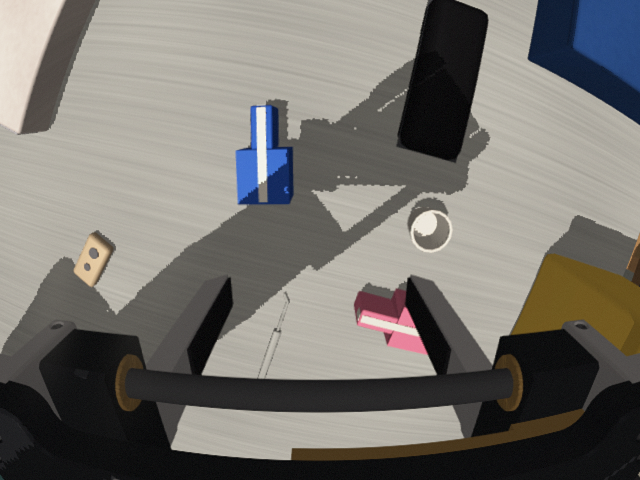

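>>> apply_moves(targets=[[9.4,1,-1,0,0,0.18,0],[9.4,0,0,0,0,0.18,0],[9.4,0,0,0,0,0.18,0],[9.4,0,0,0,0,0.18,0],[9.4,0,0,0,0,0,0]])

```text
time_s: 2.08
eef_pos: [0.4968, -0.296, 0.1968]
tool_rot: [-2.83, -0.338, -1.082]
force: [-0.3, 0.6, -0.4]
width: 0.0941
```

```bash
python3 - <<'E'
from h import *
delta(toolR(.243,-.7),[.565,-.232,.15])
E
```

```text
t 2.08 tcp [ 0.4968 -0.296   0.1968] F [-0.3  0.6 -0.4] T [-0.07  0.27 -0.01] w 0.0941 j [-1.046 -0.109  1.761  0.724  1.327  0.163]
toolx [0.724 0.173 0.668] y [ 0.239 -0.971 -0.007] z [ 0.647  0.165 -0.745]
shift cm [ 1.04 -4.54  9.22] turn [-0.008 -1.431 -0.002] rows>= 7.66
```

```bash
cat > fk.py <<'E'
from h import *
from scipy.optimize import least_squares
D=[([-1.31,.08797,1.37225,0,1.68357,-.10313],[.19556,-.5136,.2045],[-3.0876,-.56797,0]),
([-0.651,0.165,1.297,0.003,1.69,0.67],[.4946,-.3045,.1992],[-3.108,-.39,.008]),
([-1.046,-0.109,1.761,0.724,1.327,0.163],[.4968,-.296,.1968],[-2.83,-.338,-1.082])]
def fkR(j,s4,s6,o6):
    R=Ro.from_euler('z',j[0])*Ro.from_euler('y',j[1]+j[2])*Ro.from_euler('z',s4*j[3])*Ro.from_euler('y',j[4])*Ro.from_euler('z',s6*j[5]+o6)
    return R
def fkp(j,q,s4):
    r0,h,a,e,b,L=q
    z=lambda t:Ro.from_euler('z',t); y=lambda t:Ro.from_euler('y',t)
    p=y(s4*0+j[4]).apply([0,0,L]); p=z(s4*j[3]).apply(p)
    p=y(j[2]).apply(p+np.array([e,0,b]))+np.array([0,0,a]); p=y(j[1]).apply(p)+np.array([r0,0,h]); return z(j[0]).apply(p)
if __name__=='__main__':
    for s4 in(1,-1):
        for s6 in (1,-1):
            for o in (0,np.pi): print(s4,s6,round(o,1),[np.round((Ro.from_rotvec(r).inv()*fkR(j,s4,s6,o)).magnitude(),3) for j,p,r in D])
    for s4 in(1,-1):
        f=lambda q:np.concatenate([fkp(j,q,s4)-p for j,p,r in D]+[1e-3*(q-np.array([0,.3,.4,0,.4,.25]))])
        o=least_squares(f,[0,.3,.4,0,.4,.25]); print(s4,np.round(o.x,4),np.abs(o.fun[:-6]).max())
E
python3 fk.py
```

```text
1 1 0 [np.float64(1.571), np.float64(1.571), np.float64(1.572)]
1 1 3.1 [np.float64(1.571), np.float64(1.57), np.float64(1.57)]
1 -1 0 [np.float64(1.365), np.float64(2.911), np.float64(1.898)]
1 -1 3.1 [np.float64(1.777), np.float64(0.23), np.float64(1.244)]
-1 1 0 [np.float64(1.571), np.float64(1.571), np.float64(2.283)]
-1 1 3.1 [np.float64(1.571), np.float64(1.571), np.float64(1.744)]
-1 -1 0 [np.float64(1.365), np.float64(2.911), np.float64(2.519)]
-1 -1 3.1 [np.float64(1.777), np.float64(0.231), np.float64(1.585)]
1 [-0.1276  0.2924  0.4591  0.1759  0.6193  0.4385] 0.05460070538110254
-1 [ 1.1231 -1.1004  0.3541 -0.5762 -0.5485 -0.4385] 0.05463614659052787
```

```bash
cat > fk2.py <<'E'
from h import *
from fk import D
from scipy.optimize import least_squares
z=lambda t:Ro.from_euler('z',t); y=lambda t:Ro.from_euler('y',t)
def fkp(j,q):
    r0,h,a,e,b,w,L=q
    p=z(j[3]).apply(y(j[4]).apply([w,0,L]))
    p=y(j[2]).apply(p+np.array([e,0,b]))+np.array([0,0,a]); p=y(j[1]).apply(p)+np.array([r0,0,h]); return z(j[0]).apply(p)
q0=np.array([0,.267,.29,.0775,.3425,.076,.3])
def fit(D=D):
    o=least_squares(lambda q:np.concatenate([fkp(j,q)-p for j,p,r in D]+[1e-3*(q-q0)]),q0)
    return o.x,np.abs(o.fun[:-7]).max()
if __name__=='__main__': print(fit())
E
python3 fk2.py
```

```text
(array([-2.1298317 ,  0.59684295,  0.47264144,  0.3302693 ,  1.56077625,
       -1.04944717,  0.69952037]), np.float64(0.05444121462146517))
```

```bash
cat > fk2.py <<'E'
from h import *
from fk import D
from scipy.optimize import least_squares
z=lambda t:Ro.from_euler('z',t); y=lambda t:Ro.from_euler('y',t)
def fkp(j,q):
    r0,h,a,e,b,w,L,d1,d2=q
    p=z(j[3]).apply(y(j[4]).apply([w,0,L])+np.array([0,d2,0]))
    p=y(j[2]).apply(p+np.array([e,d1,b]))+np.array([0,0,a]); p=y(j[1]).apply(p)+np.array([r0,0,h]); return z(j[0]).apply(p)
q0=np.array([0,.267,.4,.0,.4,.0,.3,.057,0])
W=np.array([3,1,1,3,1,3,1,1,1])*1e-3
def fit(D=D):
    o=least_squares(lambda q:np.concatenate([fkp(j,q)-p for j,p,r in D]+[W*(q-q0)]),q0)
    return o.x,np.abs(o.fun[:-9]).max()
if __name__=='__main__':
    np.set_printoptions(precision=4,suppress=True); print(fit())
E
python3 fk2.py
```

```text
(array([ 0.0228,  0.1482,  0.4484,  0.0935,  0.465 , -0.0127,  0.3487,
        0.0686, -0.0121]), np.float64(3.262808733511813e-05))
```

>>> apply_moves(targets=[[9.4,0,-1,0,0,-0.18,0],[9.4,0,-1,0,0,-0.18,0],[9.4,0,-1,0,0,-0.18,0],[9.4,0,-1,0,0,-0.18,0],[9.4,0,-1,0,0,-0.18,0],[9.4,0,0,0,0,-0.18,0],[9.4,0,0,0,0,-0.18,0],[9.4,0,0,0,0,-0.12,0],[9.4,0,0,0,0,0,0]])

```text
time_s: 3.2
eef_pos: [0.4944, -0.2534, 0.2141]
tool_rot: [2.843, 0.3, -1.004]
force: [-0.2, -0.6, -0.2]
width: 0.0939
```

```bash
python3 - <<'E'
from h import *
delta(toolR(.243,-.65),[.565,-.232,.12])
E
```

```text
t 3.2 tcp [ 0.4944 -0.2534  0.2141] F [-0.2 -0.6 -0.2] T [ 0.14 -0.23  0.06] w 0.0939 j [-0.344  0.524  0.956 -0.467  2.193  0.845]
toolx [ 0.762  0.148 -0.631] y [ 0.222 -0.974  0.04 ] z [-0.609 -0.17  -0.775]
shift cm [11.69 -0.93  4.53] turn [ 0.02   0.034 -0.039] rows>= 2.01
```

>>> apply_moves(targets=[[9.4,3.5,-0.3,1.2,0,0,0],[9.4,4,-0.3,1.5,0.01,0,-0.02],[9.4,4,-0.3,1.5,0.01,0,-0.02],[9.4,0,0,0,0,0,0],[9.4,0,0,0,0,0,0]])

```text
time_s: 3.82
eef_pos: [0.5609, -0.2368, 0.1192]
tool_rot: [2.866, 0.332, -0.977]
force: [0.3, -0.1, 0.3]
width: 0.0938
```

```bash
python3 - <<'E'
from h import *
delta(toolR(.243,-.65),[.567,-.232,.028])
c=snap('wrist','w2.png')
E
```

```text
t 3.83 tcp [ 0.5609 -0.2368  0.1192] F [ 0.3 -0.1  0.3] T [ 0.14 -0.26  0.04] w 0.0938 j [-0.303  0.696  0.876 -0.394  2.114  0.926]
toolx [ 0.771  0.174 -0.613] y [ 0.235 -0.972  0.02 ] z [-0.592 -0.16  -0.79 ]
shift cm [ 6.16 -0.54  8.66] turn [ 0.013  0.01  -0.017] rows>= 1.7
```

View pics/w2.png

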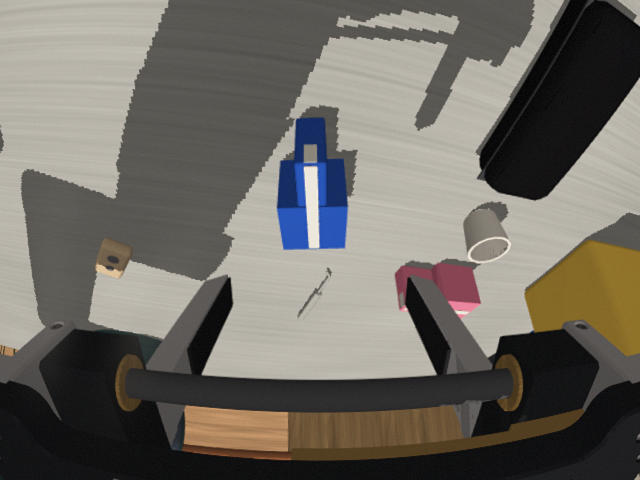

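>>> apply_moves(targets=[[7,2,-0.2,2.8,0.005,0.003,-0.008],[6,2,-0.2,2.8,0.005,0.003,-0.008],[5,1.2,-0.1,1.6,0,0,0],[4,0.6,0,0.8,0,0,0],[4,0,0,0,0,0,0]])

```text
time_s: 4.5
eef_pos: [0.5604, -0.2373, 0.0303]
tool_rot: [2.882, 0.34, -0.945]
force: [0.9, 0.1, -0.9]
width: 0.0475
```

```bash
python3 - <<'E'
from h import *
delta(toolR(.243,-.65),[.567,-.232,.028])
c=snap('wrist','w3.png'); c=snap('top','t3.png'); crop('t3.png',390,180,490,255,8,'t3c.png')
E
```

```text
t 4.5 tcp [ 0.5604 -0.2373  0.0303] F [ 0.9  0.1 -0.9] T [-0.   -0.2   0.02] w 0.0475 j [-0.309  0.737  0.981 -0.354  1.957  0.983]
toolx [ 0.784  0.182 -0.594] y [ 0.238 -0.971  0.016] z [-0.574 -0.154 -0.804]
shift cm [ 0.72 -0.38  1.62] turn [ 0.011 -0.014 -0.012] rows>= 0.29
```

View pics/w3.png

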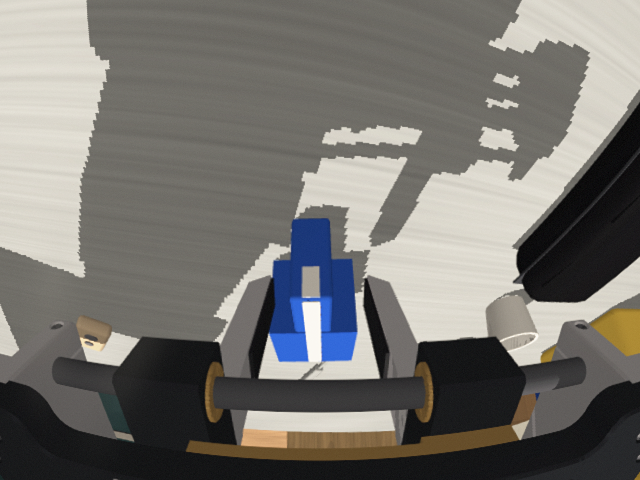

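>>> apply_moves(targets=[[4,0.4,-0.3,0.8,0.01,0,-0.01],[4,0.4,-0.1,0.8,0,0,0],[4,0,0,0,0,0,0]])

```text
time_s: 4.97
eef_pos: [0.5579, -0.2345, 0.0138]
tool_rot: [2.892, 0.351, -0.945]
force: [-0.0, 0.1, 0.2]
width: 0.0402
```

```bash
python3 - <<'E'
from h import *
delta(toolR(.243,-.65),[.567,-.232,.028])
E
```

```text
t 4.97 tcp [ 0.5579 -0.2345  0.0138] F [-0.   0.1  0.2] T [ 0.02 -0.28 -0.01] w 0.0402 j [-0.31   0.744  1.002 -0.341  1.931  0.986]
toolx [ 0.784  0.192 -0.591] y [ 0.24  -0.971  0.004] z [-0.573 -0.145 -0.807]
shift cm [-0.12 -0.02  0.2 ] turn [ 0.003 -0.018 -0.003] rows>= 0.1
```

>>> apply_moves(targets=[[3,0,0,0.15,0,0,0],[2,0,0,0,0,0,0],[1,0,0,0,0,0,0],[1,0,0,0,0,0,0],[1,0,0,0,0,0,0]])

```text
time_s: 5.6
eef_pos: [0.5571, -0.2347, 0.0126]
tool_rot: [2.892, 0.351, -0.945]
force: [0.7, -0.9, -0.1]
width: 0.0198
```

```bash
python3 - <<'E'
from h import *
delta(toolR(.243,-.65),[.567,-.232,.028])
E
```

```text
t 5.6 tcp [ 0.5571 -0.2347  0.0126] F [ 0.7 -0.9 -0.1] T [ 0.13 -0.28 -0.01] w 0.0198 j [-0.311  0.743  1.006 -0.341  1.928  0.987]
toolx [ 0.784  0.192 -0.591] y [ 0.24  -0.971  0.004] z [-0.573 -0.145 -0.807]
shift cm [-0.12 -0.02  0.05] turn [ 0.003 -0.018 -0.003] rows>= 0.1
```

>>> apply_moves(targets=[[1,-1.2,0,-1.6,0,0,0],[1,-1.8,0,-2.4,0,0,0],[1,-1.8,0,-2.4,0,0,0],[1,-1.8,0,-2.4,0,0,0],[1,0,0,0,0,0,0]])

```text
time_s: 6.22
eef_pos: [0.5566, -0.2345, 0.1287]
tool_rot: [2.894, 0.352, -0.938]
force: [0.4, 0.7, -2.3]
width: 0.0199
```

```bash
python3 - <<'E'
from h import *
delta(toolR(-.35,.92),[.567,-.232,.12])
c=snap('wrist','w4.png')
c=snap('scene','s4.png'); crop('s4.png',130,200,330,350,4,'s4c.png')
E
```

```text
t 6.22 tcp [ 0.5566 -0.2345  0.1287] F [ 0.4  0.7 -2.3] T [ 0.2  -0.59 -0.02] w 0.0199 j [-0.311  0.659  0.9   -0.37   2.102  0.914]
toolx [ 0.786  0.193 -0.587] y [ 0.241 -0.971  0.004] z [-0.569 -0.145 -0.81 ]
shift cm [3.07 0.84 0.28] turn [-0.091  1.497  0.649] rows>= 8.75
```

View pics/w4.png

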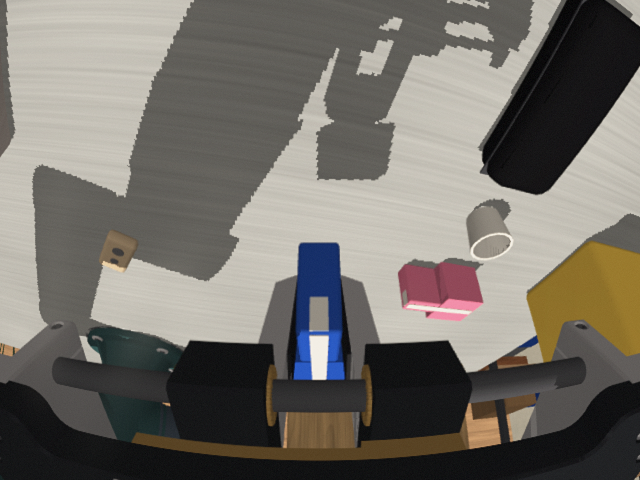

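View pics/s4c.png

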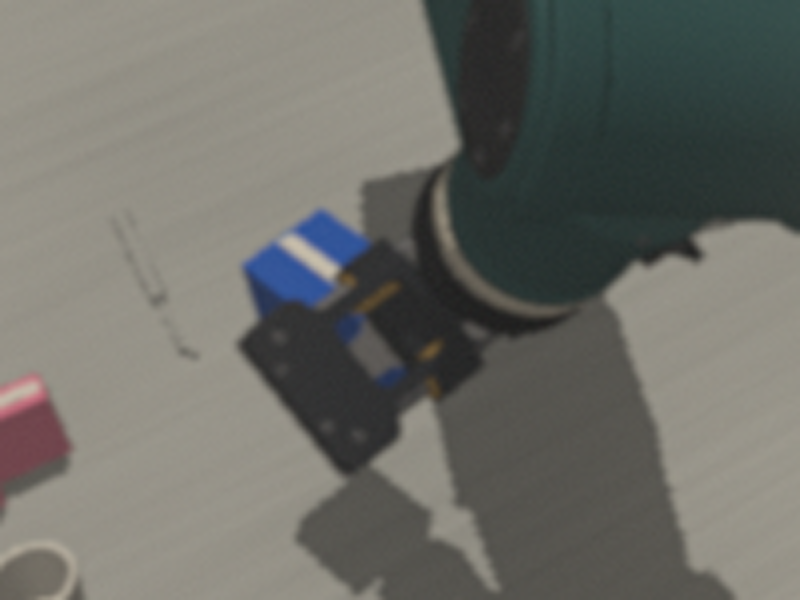

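>>> apply_moves(targets=[[1,0.5,0,0,-0.009,0.15,0.065],[1,0.5,0,0,-0.009,0.15,0.065],[1,0.5,0,0,-0.009,0.15,0.065],[1,0.3,0,0,-0.009,0.15,0.065],[1,0.3,0,0,-0.009,0.15,0.065],[1,0.3,0,0,-0.009,0.15,0.065],[1,0,0,0,-0.009,0.15,0.065],[1,0,0,0,-0.009,0.15,0.065],[1,0,0,0,-0.009,0.15,0.065],[1,0,0,0,-0.009,0.15,0.065],[1,0,0,0,0,0,0]])

```text
time_s: 7.7
eef_pos: [0.558, -0.2202, 0.0779]
tool_rot: [2.669, -0.51, 1.283]
force: [-0.5, 0.4, -2.8]
width: 0.0198
```

```bash
python3 - <<'E'
from h import *
delta(toolR(-.35,.92),[.567,-.232,.12])
c=snap('wrist','w5.png')
c=snap('scene','s5.png'); crop('s5.png',130,180,330,330,4,'s5c.png')
E
```

```text
t 7.7 tcp [ 0.558  -0.2202  0.0779] F [-0.5  0.4 -2.8] T [ 0.34  0.68 -0.03] w 0.0198 j [-0.573 -0.213  2.198  0.575  0.326  0.907]
toolx [ 0.58  -0.242  0.778] y [-0.358 -0.933 -0.024] z [ 0.732 -0.265 -0.628]
shift cm [4.14 0.68 0.23] turn [-0.002  0.028 -0.029] rows>= 0.67
```

View pics/w5.png

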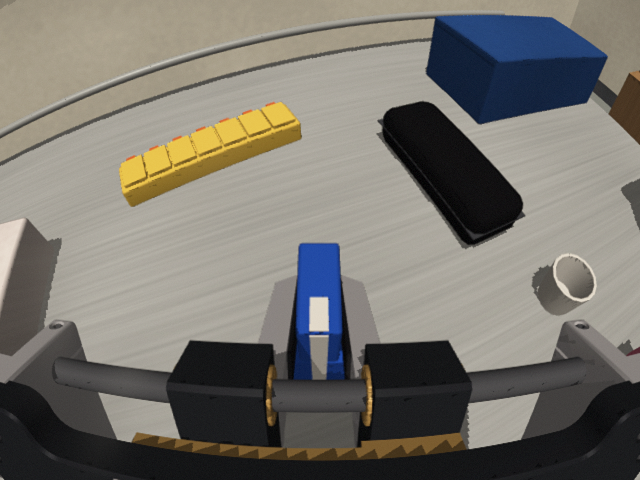

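View pics/s5c.png

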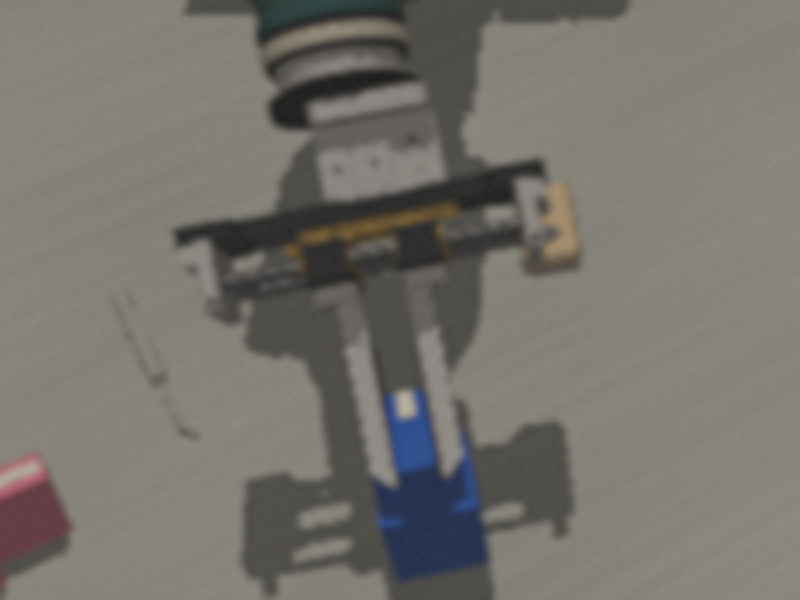

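```bash
cat >> h.py <<'E'
# tool rotation at grasp (measured) and handle rotation lying
R0=np.array([[.784,.24,-.573],[.192,-.971,-.145],[-.591,.004,-.807]])
u,_,v=np.linalg.svd(R0); R0=u@v
def lieH(yaw=.243):
    zh=np.array([np.cos(yaw),np.sin(yaw),0]); xh=np.array([0,0,1.]); return np.stack([xh,np.cross(zh,xh),zh],1)
R_TH=R0.T@lieH()   # handle in tool
def upH(yaw): return Ro.from_euler('z',yaw).as_matrix()
E
python3 - <<'E'
from h import *
s=read_state(); R=Ro.from_rotvec(s['tool_rot']).as_matrix()
H=R@R_TH; print(np.round(H,3)); yaw=np.arctan2(H[1,0],H[0,0]); print('xh yaw',yaw,'tilt',np.arccos(H[2,2]))
# grasp point in handle frame: TCP+(-.019)z at grasp
g0=np.array([.5571,-.2347,.0126])-.019*R0[:,2]; o0=np.array([.4978,-.2488,.024]); gh=lieH().T@(g0-o0); print('grasp in handle',gh)
g=s['eef_pos']-.019*R[:,2]; print('handle origin now',g-H@gh)
Rt=upH(yaw)@R_TH.T
print('target: grasp z',gh[2]); delta(Rt,[g[0],g[1],gh[2]+.001])
E
```

```text
[[-0.935 -0.354  0.026]
 [ 0.354 -0.935 -0.03 ]
 [ 0.034 -0.019  0.999]]
xh yaw 2.779977267251769 tilt 0.03920561754338968
grasp in handle [0.00392914 0.00052874 0.0721761 ]
handle origin now [ 0.55126352 -0.21748859  0.02572316]
target: grasp z 0.07217609771883816
t 7.8 tcp [ 0.5633 -0.2239  0.0862] F [-0.1 -0.3 -2.8] T [ 0.25  0.62 -0.01] w 0.02 j [-0.573 -0.212  2.186  0.573  0.325  0.908]
toolx [ 0.572 -0.235  0.786] y [-0.358 -0.934 -0.019] z [ 0.738 -0.27  -0.618]
shift cm [-1.88  0.07  1.53] turn [-0.011  0.034 -0.015] rows>= 0.39
```

>>> apply_moves(targets=[[1,-0.7,0,0.6,-0.004,0.012,-0.005],[1,-0.6,0,0.5,-0.004,0.012,-0.005],[1,0,0,0,-0.003,0.01,-0.005],[1,0,0,0,0,0,0],[1,0,0,0,0,0,0]])

```text
time_s: 8.43
eef_pos: [0.577, -0.2293, 0.0844]
tool_rot: [2.608, -0.464, 1.346]
force: [-0.3, -0.4, -2.1]
width: 0.02
```

```bash
cat > st.py <<'E'
from h import *
s=read_state(); R=Ro.from_rotvec(s['tool_rot']).as_matrix()
H=R@R_TH; yaw=np.arctan2(H[1,0],H[0,0]); print('xh yaw',yaw,'tilt xy',H[:2,2])
gh=np.array([.0039,.0005,.0722]); g=s['eef_pos']-.019*R[:,2]; o=g-H@gh; print('handle origin now',o)
delta(upH(yaw)@R_TH.T,[g[0],g[1],gh[2]])
E
python3 st.py
```

```text
xh yaw 2.789492999650815 tilt xy [-0.01184729  0.01366694]
handle origin now [ 0.56718903 -0.22565408  0.02329434]
t 8.43 tcp [ 0.577  -0.2293  0.0844] F [-0.3 -0.4 -2.1] T [ 0.29  0.73 -0.03] w 0.02 j [-0.562 -0.171  2.191  0.754  0.239  0.704]
toolx [ 0.544 -0.195  0.816] y [-0.349 -0.937  0.008] z [ 0.763 -0.289 -0.578]
shift cm [-1.93 -0.03  1.34] turn [ 0.005 -0.016  0.007] rows>= 0.38
```

>>> apply_moves(targets=[[1,1,0,1.4,0,0,0],[1,1,0,1.4,0,0,0],[1,0.8,0,1.1,0,0,0],[1,0,0,0,0,0,0],[1,0,0,0,0,0,0]])

```text
time_s: 9.05
eef_pos: [0.6266, -0.2476, 0.0891]
tool_rot: [2.606, -0.458, 1.351]
force: [-0.1, -0.3, -3.0]
width: 0.0196
```

```bash
python3 st.py
```

```text
xh yaw 2.792348330800129 tilt xy [-0.01501338  0.01658331]
handle origin now [ 0.61696584 -0.24415499  0.02787379]
t 9.05 tcp [ 0.6266 -0.2476  0.0891] F [-0.1 -0.3 -3. ] T [0.27 0.71 0.03] w 0.0196 j [-0.535 -0.048  2.075  0.724  0.217  0.746]
toolx [ 0.542 -0.191  0.818] y [-0.346 -0.938  0.01 ] z [ 0.766 -0.288 -0.575]
shift cm [-2.31 -0.04  1.6 ] turn [ 0.006 -0.02   0.008] rows>= 0.45
```

>>> apply_moves(targets=[[1,0,0,0,0.11,0,-0.077],[1,0,0,0,0.11,0,-0.077],[1,0,0,0,0.11,0,-0.077],[1,0,0,0,0,0,0],[1,0,0,0,0,0,0]])

```text
time_s: 9.68
eef_pos: [0.6222, -0.2463, 0.0838]
tool_rot: [2.797, 0.012, 1.419]
force: [0.3, -0.1, -3.4]
width: 0.0196
```

```bash
python3 st.py
```

```text
xh yaw -3.1333503163942087 tilt xy [-0.00042869  0.00856573]
handle origin now [ 0.61081465 -0.24635738  0.0227763 ]
t 9.68 tcp [ 0.6222 -0.2463  0.0838] F [ 0.3 -0.1 -3.4] T [0.03 0.7  0.01] w 0.0196 j [-0.763  0.024  2.003  1.116  0.668  0.035]
toolx [0.59  0.009 0.807] y [ 0.004 -1.     0.008] z [ 0.807 -0.001 -0.59 ]
shift cm [-1.84 -0.03  1.34] turn [ 0.005 -0.     0.007] rows>= 0.36
```

Now j5 = 0.67, well clear of its limit. Lower the handle.

>>> apply_moves(targets=[[1,-0.6,0,0.5,0.003,0,0.003],[1,-0.6,0,0.4,0.002,0,0.003],[1,-0.3,0,0.2,0,0,0],[1,0,0,0,0,0,0],[1,0,0,0,0,0,0]])

```text
time_s: 10.3
eef_pos: [0.622, -0.2427, 0.0625]
tool_rot: [-2.8, -0.009, -1.417]
force: [0.3, 0.2, -1.8]
width: 0.0198
```

```bash
python3 st.py; python3 - <<'E'
from h import *
c=snap('scene','s6.png'); crop('s6.png',150,190,350,340,4,'s6c.png')
E
```

```text
xh yaw -3.131079075859923 tilt xy [ 0.00184017 -0.0003412 ]
handle origin now [ 0.61045664 -0.2422464   0.00157753]
t 10.3 tcp [ 0.622  -0.2427  0.0625] F [ 0.3  0.2 -1.8] T [0.06 0.71 0.01] w 0.0198 j [-0.76   0.059  2.018  1.171  0.653 -0.029]
toolx [0.592 0.003 0.806] y [ 0.007 -1.    -0.001] z [ 0.806  0.006 -0.592]
shift cm [-0.12  0.    0.09] turn [-0.     0.002 -0.   ] rows>= 0.02
```

View pics/s6c.png

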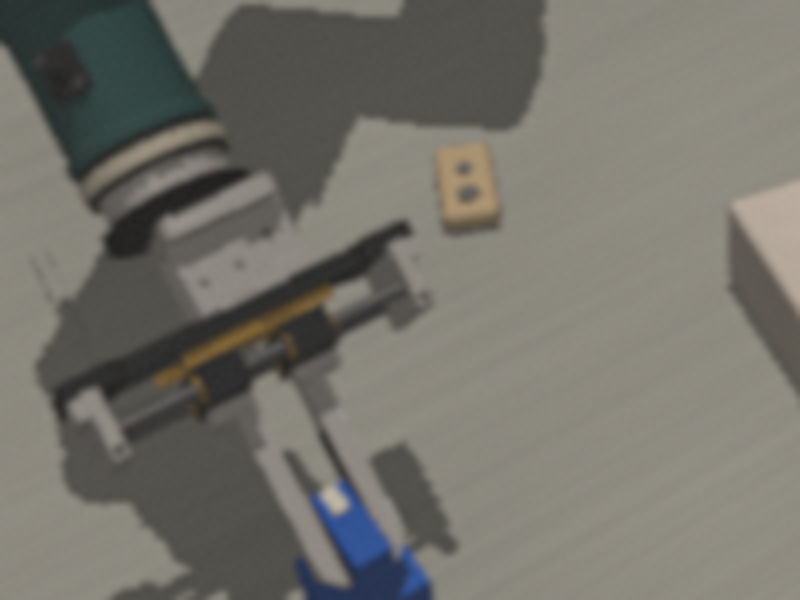

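>>> apply_moves(targets=[[1,-0.12,0,0.09,0,0,0],[1,0,0,0,0,0,0],[1,-0.06,0,0.04,0,0,0],[1,0,0,0,0,0,0]])

```text
time_s: 10.85
eef_pos: [0.6225, -0.2434, 0.0616]
tool_rot: [-2.8, -0.009, -1.42]
force: [-0.6, -0.9, -1.4]
width: 0.0199
```

```bash
python3 st.py
```

```text
xh yaw -3.1315830712332904 tilt xy [-7.46741078e-05  8.48543677e-04]
handle origin now [ 0.6111073  -0.24304573  0.00065401]
t 10.85 tcp [ 0.6225 -0.2434  0.0616] F [-0.6 -0.9 -1.4] T [ 0.02  0.69 -0.02] w 0.0199 j [-0.761  0.062  2.019  1.178  0.651 -0.038]
toolx [0.591 0.004 0.807] y [ 0.006 -1.     0.   ] z [ 0.807  0.005 -0.591]
shift cm [-0.05 -0.    0.04] turn [ 0.001 -0.     0.001] rows>= 0.01
```

>>> apply_moves(targets=[[1,-0.1,0,0.07,0,0,0],[1,0,0,0,0,0,0],[1,-0.1,0,0.07,0,0,0],[1,0,0,0,0,0,0]])

```text
time_s: 11.35
eef_pos: [0.6236, -0.244, 0.0617]
tool_rot: [-2.797, -0.009, -1.426]
force: [-0.2, -1.1, -1.4]
width: 0.0201
```

```bash
python3 st.py; python3 -c "
from h import *
print(np.mean([read_state()['force'] for _ in range(5)],0))"
```

```text
xh yaw -3.13162939448784 tilt xy [-0.00392985  0.00149918]
handle origin now [ 0.61240144 -0.2436091   0.00065273]
t 11.35 tcp [ 0.6236 -0.244   0.0617] F [-0.2 -1.1 -1.4] T [0.16 0.64 0.05] w 0.0201 j [-0.761  0.065  2.018  1.188  0.65  -0.048]
toolx [0.588 0.004 0.809] y [ 0.006 -1.     0.001] z [ 0.809  0.004 -0.588]
shift cm [-0.06 -0.    0.04] turn [ 0.001 -0.004  0.001] rows>= 0.02
[-0.18183653 -1.09231035 -1.40044352]
```

>>> apply_moves(targets=[[1,-0.25,0,0.2,0,0,0],[1,0,0,0,0,0,0]])

```text
time_s: 11.6
eef_pos: [0.6252, -0.2446, 0.0617]
tool_rot: [-2.795, -0.011, -1.433]
force: [-0.0, 0.4, -2.3]
width: 0.0198
```

```bash
python3 st.py;  python3 - <<'E'
from h import *
c=snap('top','t7.png'); crop('t7.png',370,140,470,215,8,'t7c.png')
c=snap('scene','s7.png'); crop('s7.png',190,280,290,355,8,'s7c.png')
E
```

```text
xh yaw -3.1313743810384325 tilt xy [-0.00894194  0.00284675]
handle origin now [ 0.61434196 -0.24435299  0.00062841]
t 11.6 tcp [ 0.6252 -0.2446  0.0617] F [-0.   0.4 -2.3] T [ 0.09  0.75 -0.03] w 0.0198 j [-0.761  0.069  2.017  1.2    0.648 -0.06 ]
toolx [0.584 0.006 0.812] y [ 0.006 -1.     0.002] z [ 0.812  0.004 -0.584]
shift cm [-0.07 -0.    0.03] turn [ 0.002 -0.009  0.002] rows>= 0.05
```

View pics/s7c.png

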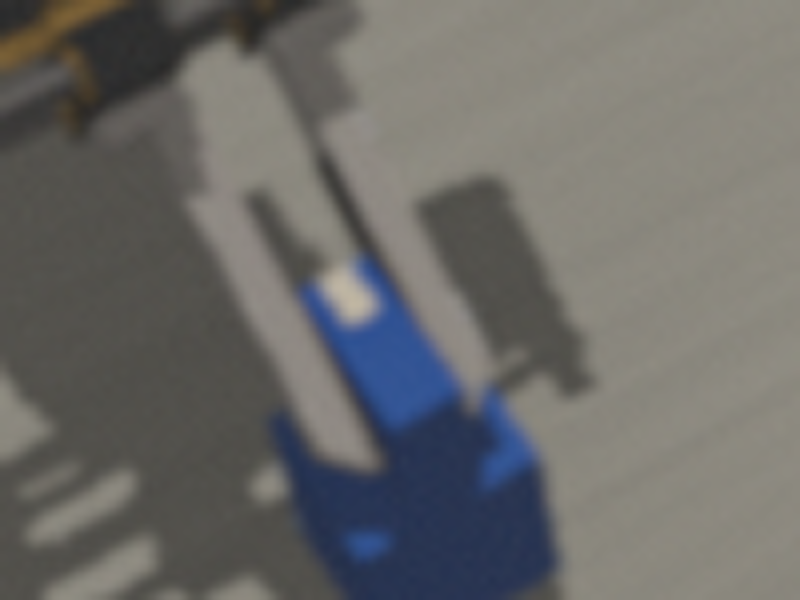

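>>> apply_moves(targets=[[1,-0.22,0,0.22,0,0.009,0]])

```text
time_s: 11.82
eef_pos: [0.6271, -0.2452, 0.0616]
tool_rot: [-2.785, -0.01, -1.453]
force: [-8.9, 2.1, 15.5]
width: 0.0199
```

```bash
python3 st.py
```

```text
xh yaw -3.1317329394641873 tilt xy [-0.02311983  0.00298885]
handle origin now [ 6.17113369e-01 -2.44976737e-01  3.59533270e-04]
t 11.82 tcp [ 0.6271 -0.2452  0.0616] F [-8.9  2.1 15.5] T [ 0.51 -0.53  0.51] w 0.0199 j [-0.763  0.076  2.021  1.236  0.647 -0.096]
toolx [0.572 0.006 0.82 ] y [ 0.006 -1.     0.003] z [ 0.82   0.003 -0.572]
shift cm [-0.06 -0.    0.01] turn [ 0.002 -0.023  0.003] rows>= 0.12
```

>>> apply_moves(targets=[[1,0,0,0,0,-0.02,0],[1,0,0,0,0,0,0]])

```text
time_s: 12.08
eef_pos: [0.6273, -0.2458, 0.0617]
tool_rot: [2.799, 0.009, 1.426]
force: [-0.7, -0.2, 1.4]
width: 0.0201
```

```bash
python3 st.py
```

```text
xh yaw -3.132672066487619 tilt xy [-0.00353869  0.00365373]
handle origin now [ 0.6160719  -0.24554119  0.00068651]
t 12.07 tcp [ 0.6273 -0.2458  0.0617] F [-0.7 -0.2  1.4] T [-0.    0.32 -0.02] w 0.0201 j [-0.757  0.073  2.01   1.186  0.644 -0.044]
toolx [0.588 0.006 0.809] y [ 0.005 -1.     0.003] z [ 0.809  0.002 -0.588]
shift cm [-0.06 -0.    0.04] turn [ 0.002 -0.004  0.003] rows>= 0.03
```

Upright and in contact. Release.

>>> apply_moves(targets=[[2.4,0,0,0,0,0,0],[3,0,0,0,0,0,0],[4.5,0,0,0,0,0,0],[4.5,0,0,0,0,0,0]])

```text
time_s: 12.58
eef_pos: [0.6268, -0.2454, 0.0602]
tool_rot: [-2.799, -0.008, -1.424]
force: [0.1, 0.3, 0.2]
width: 0.0444
```

```bash
python3 st.py;  python3 - <<'E'
from h import *
c=snap('wrist','w8.png')
c=snap('scene','s8.png'); crop('s8.png',190,250,290,325,8,'s8c.png')
E
```

```text
xh yaw -3.1328945644285673 tilt xy [-0.00258955  0.00215688]
handle origin now [ 0.61550936 -0.24504932 -0.0007631 ]
t 12.57 tcp [ 0.6268 -0.2454  0.0602] F [0.1 0.3 0.2] T [ 0.01  0.35 -0.05] w 0.0444 j [-0.757  0.074  2.011  1.188  0.644 -0.046]
toolx [0.589 0.004 0.808] y [ 0.005 -1.     0.002] z [ 0.808  0.003 -0.589]
shift cm [ 0.06 -0.   -0.05] turn [ 0.001 -0.003  0.002] rows>= 0.02
```

View pics/s8c.png

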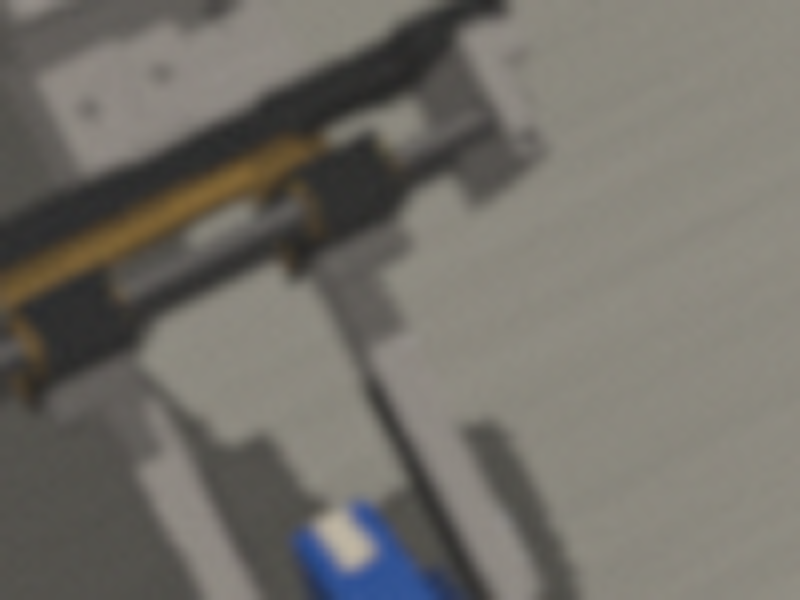

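View pics/w8.png

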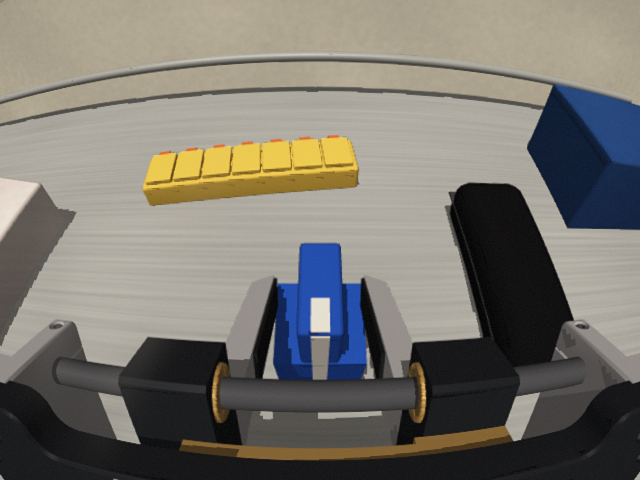

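>>> apply_moves(targets=[[4.5,0,0,-1.5,0,0,0],[5,0,0,-3,0,0,0],[6,0,0,-4,0,0,0],[6,0,0,-5,0,0,0],[6,-1,0,-3,0,-0.15,0],[6,0,0,0,0,-0.18,0],[6,0,0,0,0,-0.18,0],[6,0,0,0,0,-0.18,0],[6,0,0,0,0,-0.18,0],[6,0,0,0,0,0,0]])

```text
time_s: 13.92
eef_pos: [0.4746, -0.2484, 0.1566]
tool_rot: [3.131, -0.019, 0.069]
force: [-0.3, -0.2, -0.2]
width: 0.0602
```

```bash
python3 - <<'E'
from h import *
Rt=toolR(np.pi-3.13+.0,0,1)
delta(toolR(0.009,0),[.6155,-.245,.16]); 
c=snap('top','t9.png'); crop('t9.png',370,150,470,225,8,'t9c.png')
c=snap('scene','s9.png'); crop('s9.png',190,260,290,335,8,'s9c.png')
c=snap('wrist','w9.png')
E
```

```text
t 13.93 tcp [ 0.4746 -0.2484  0.1566] F [-0.3 -0.2 -0.2] T [0.05 0.02 0.03] w 0.0602 j [-0.599  0.036  1.522  0.016  1.541  0.984]
toolx [ 0.999 -0.012  0.044] y [-0.013 -1.     0.01 ] z [ 0.044 -0.011 -0.999]
shift cm [14.   -0.53  2.17] turn [ 0.01  -0.044 -0.021] rows>= 2.27
```

View pics/t9c.png

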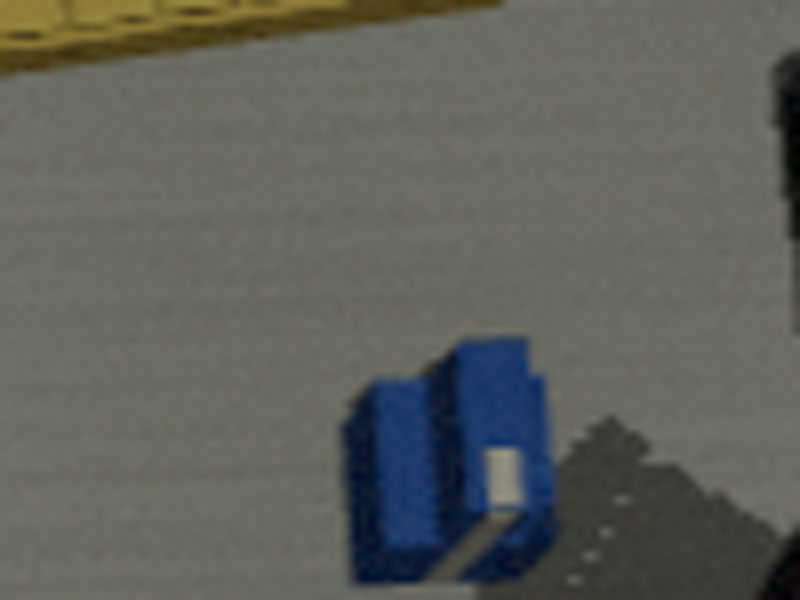

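View pics/w9.png

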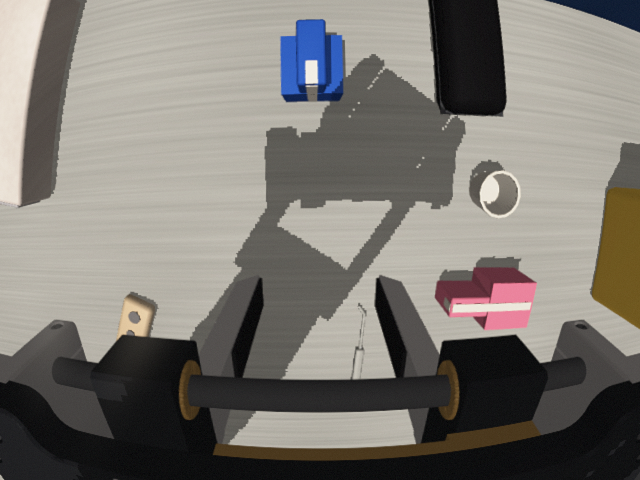

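View pics/s9c.png

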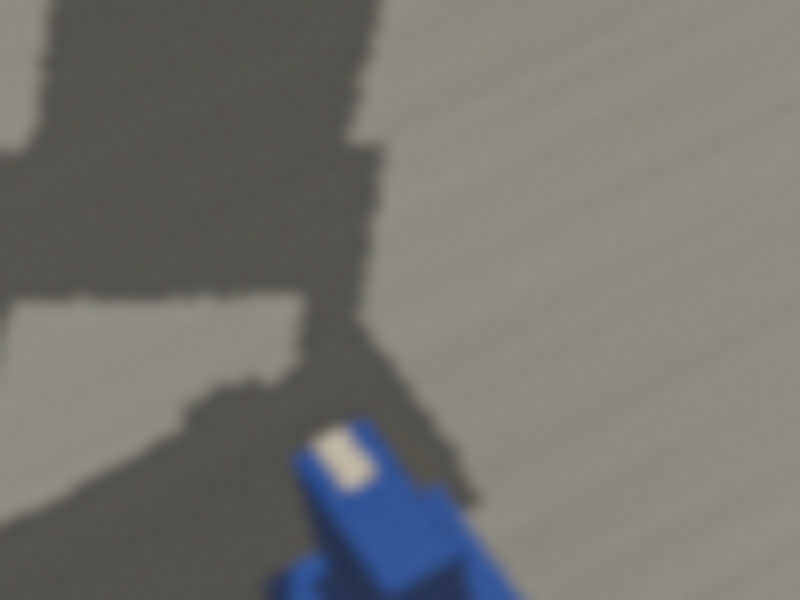

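>>> apply_moves(targets=[[6,0,0,-1.5,0,-0.044,-0.15],[6,0,0,-1.5,0,0,-0.18],[6,0,0,0,0,0,-0.18],[6,0,0,0,0,0,-0.18],[6,0,0,0,0,0,-0.18],[6,0,0,0,0,0,-0.18],[6,0,0,0,0,0,-0.18],[6,0,0,0,0,0,-0.18],[6,0,0,0,0,0,-0.18],[6,0,0,0,0,0,-0.18],[6,0,0,0,0,0,-0.18],[6,0,0,0,0,0,-0.18],[6,0,0,0,0,0,-0.18],[6,0,0,0,0,0,-0.18],[6,0,0,0,0,0,-0.18],[6,0,0,0,0,0,-0.18],[6,0,0,0,0,0,-0.18],[6,0,0,0,0,0,0]])

```text
time_s: 16.32
eef_pos: [0.435, -0.2496, 0.1961]
tool_rot: [0.105, 3.107, -0.03]
force: [-0.3, 0.2, 0.1]
width: 0.06
```

```bash
python3 - <<'E'
from h import *
Rt=toolR(np.pi-3.13+.0,0,1)
def downR(yaw): # tool x at yaw, pointing down
    return toolR(yaw,0)
delta(downR(-3.133),[.6155,-.245,.14])
c=load('t9.png')
P=lambda x,y:(370+x/8-.5,150+y/8-.5)
for x,y in((460,340),(527,338),(522,506),(487,510),(487,450),(520,448)): print(at_z(c,*P(x,y),.09))
w=load('w9.png')
for u,v in ((299,20),(325,20),(306,61),(317,61),(298,82),(326,83)): print('w',at_z(w,u,v,.09,True))
E
```

```text
t 16.32 tcp [ 0.435  -0.2496  0.1961] F [-0.3  0.2  0.1] T [ 0.09 -0.1  -0.03] w 0.06 j [-6.360e-01 -4.900e-02  1.528e+00  2.000e-03  1.624e+00 -2.139e+00]
toolx [-0.997  0.067 -0.033] y [ 0.068  0.998 -0.018] z [ 0.032 -0.021 -0.999]
shift cm [-17.71   1.82   8.07] turn [-0.02   0.033 -0.076] rows>= 3.13
[ 0.63804499 -0.23595875  0.09      ]
[ 0.63803441 -0.25393935  0.09      ]
[ 0.59181076 -0.24941704  0.09      ]
[ 0.59100461 -0.24004012  0.09      ]
[ 0.6074457 -0.2411465  0.09     ]
[ 0.60772181 -0.24997781  0.09      ]
w [ 0.63580396 -0.23727045  0.09      ]
w [ 0.63548816 -0.25474015  0.09      ]
w [ 0.60574768 -0.24166191  0.09      ]
w [ 0.6056157  -0.24895666  0.09      ]
w [ 0.59119786 -0.2361874   0.09      ]
w [ 0.590183   -0.25469374  0.09      ]
```

>>> apply_moves(targets=[[6,-3,0.3,0,-0.01,0.015,-0.03],[6,-4.5,0.4,0,-0.01,0.015,-0.03],[6,-4.5,0.4,0.5,0,0,-0.015],[6,-3.5,0.3,1,0,0,0],[5,-1.5,0.1,1.5,0,0,0],[5,0,0,1,0,0,0],[5,0,0,0,0,0,0]])

```text
time_s: 17.2
eef_pos: [0.6018, -0.2419, 0.1594]
tool_rot: [0.029, 3.135, -0.001]
force: [0.0, -0.6, -0.1]
width: 0.0501
```

```bash
python3 - <<'E'
from h import *
delta(toolR(-3.133,0),[.615,-.245,.074])
E
```

```text
t 17.2 tcp [ 0.6018 -0.2419  0.1594] F [ 0.  -0.6 -0.1] T [ 0.04 -0.17  0.02] w 0.0501 j [-4.710e-01  3.140e-01  1.194e+00  2.000e-03  1.627e+00 -2.023e+00]
toolx [-1.     0.018 -0.006] y [ 0.018  1.    -0.001] z [ 0.006 -0.001 -1.   ]
shift cm [-1.26 -0.28 10.45] turn [-0.001  0.006 -0.027] rows>= 1.68
```

>>> apply_moves(targets=[[5,-0.7,-0.2,1,0,0.006,-0.015],[5,-0.5,-0.1,2,0,0,-0.012],[5,0,0,2.5,0,0,0],[5,0,0,1.5,0,0,0],[5,0,0,0,0,0,0]])

```text
time_s: 17.82
eef_pos: [0.6128, -0.2464, 0.086]
tool_rot: [-0.013, 3.141, -0.002]
force: [0.2, -0.4, 0.0]
width: 0.05
```

```bash
python3 - <<'E'
from h import *
delta(toolR(-3.133,0),[.615,-.245,.074])
E
```

```text
t 17.82 tcp [ 0.6128 -0.2464  0.086 ] F [ 0.2 -0.4  0. ] T [ 0.12 -0.15 -0.02] w 0.05 j [-4.680e-01  3.780e-01  1.258e+00 -1.000e-03  1.504e+00 -2.047e+00]
toolx [-1.    -0.008 -0.   ] y [-0.008  1.    -0.001] z [ 0.    -0.001 -1.   ]
shift cm [-0.22  0.14  3.1 ] turn [-0.001  0.    -0.   ] rows>= 0.5
```

>>> apply_moves(targets=[[5,-0.2,0.14,1.5,0,0,0],[5,0,0,1.2,0,0,0],[5,0,0,0.3,0,0,0],[3,0,0,0,0,0,0],[1,0,0,0,0,0,0],[1,0,0,0,0,0,0],[1,0,0,0,0,0,0],[1,0,0,0,0,0,0]])

```text
time_s: 18.82
eef_pos: [0.6166, -0.2457, 0.0569]
tool_rot: [-0.013, 3.137, -0.006]
force: [-0.4, -0.4, -1.4]
width: 0.0195
```

```bash
python3 - <<'E'
from h import *
delta(toolR(-3.133,0),[.615,-.245,.074])
E
```

```text
t 18.82 tcp [ 0.6166 -0.2457  0.0569] F [-0.4 -0.4 -1.4] T [ 0.05 -0.11 -0.03] w 0.0195 j [-4.640e-01  4.000e-01  1.289e+00 -1.000e-03  1.447e+00 -2.043e+00]
toolx [-1.    -0.008 -0.005] y [-0.008  1.    -0.004] z [ 0.005 -0.004 -1.   ]
shift cm [0.16 0.07 0.18] turn [-0.004  0.005 -0.   ] rows>= 0.04
```

>>> apply_moves(targets=[[1,0,0,-1.5,0,0,0],[1,0,0,-3,0,0,0],[1,0,0,-4,0,0,0],[1,0,1,-4,0,0,0],[1,0,3,-4,0,0,0],[1,0,4,-1.5,0,0,0],[1,0,4.5,0,0,0,0],[1,0,4.5,0,0,0,0],[1,0,4.5,0,0,0,0],[1,0,3.5,0,0,0,0],[1,0,2,0,0,0,0.1],[1,0,0,0,0,0,0.17],[1,0,0,0,0,0,0.17],[1,0,0,0,0,0,0.17],[1,0,0,0,0,0,0.17],[1,0,0,0,0,0,0.12],[1,0,0,0,0,0,0],[1,0,0,0,0,0,0]])

```text
time_s: 21.08
eef_pos: [0.6111, 0.035, 0.2551]
tool_rot: [1.386, 2.806, 0.006]
force: [-0.3, -0.3, -2.6]
width: 0.02
```

```bash
python3 - <<'E'
from h import *
delta(toolR(2.22,0),[.5635,.1665,.21])
c=snap('wrist','w10.png'); c=snap('scene','s10.png')
E
```

```text
t 21.07 tcp [0.6111 0.035  0.2551] F [-0.3 -0.3 -2.6] T [-0.   -0.08  0.03] w 0.02 j [-3.500e-02  2.150e-01  1.129e+00 -1.000e-03  1.786e+00 -6.880e-01]
toolx [-0.608  0.794 -0.009] y [0.794 0.608 0.008] z [ 0.012 -0.002 -1.   ]
shift cm [13.39  4.16  6.33] turn [0.008 0.008 0.004] rows>= 2.46
```

View pics/w10.png

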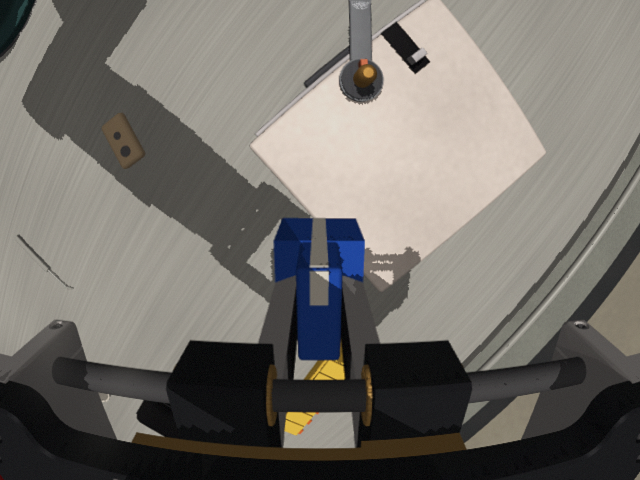

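View pics/s10.png

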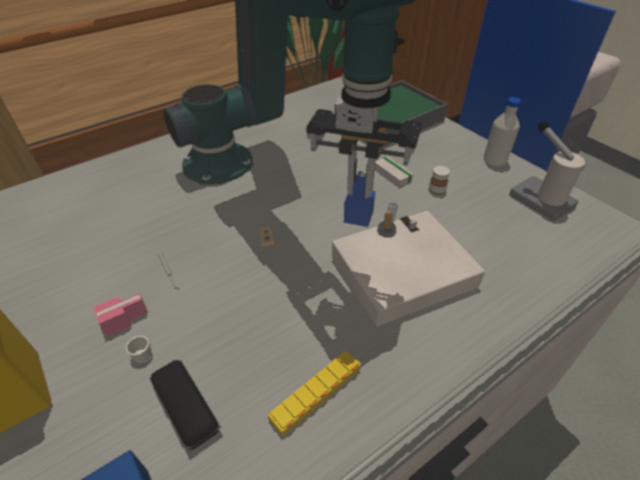

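>>> apply_moves(targets=[[1,2,2,0.5,0,0,0],[1,3,2,0.5,0.008,0.008,0],[1,0,0,0,0,0,0],[1,0,0,0,0,0,0]])

```text
time_s: 21.68
eef_pos: [0.6129, 0.0992, 0.2448]
tool_rot: [1.39, 2.816, -0.001]
force: [-0.3, 0.0, -2.8]
width: 0.0199
```

```bash
python3 - <<'E'
from h import *
delta(toolR(2.22,0),[.5635,.1665,.21])
c=snap('wrist','w11.png')
print(proj(c,[.5635,.1665,.069],True),proj(c,[.5635,.1665,.113],True))
u,v=map(int,proj(c,[.5635,.1665,.08],True))
crop('w11.png',u-40,v-50,u+40,v+25,8,'w11c.png'); print(u-40,v-50)
E
```

```text
t 21.68 tcp [0.6129 0.0992 0.2448] F [-0.3  0.  -2.8] T [-0.01 -0.08  0.04] w 0.0199 j [ 7.000e-02  2.440e-01  1.114e+00 -1.000e-03  1.783e+00 -5.840e-01]
toolx [-0.608  0.794 -0.001] y [ 0.794  0.608 -0.   ] z [ 0.001 -0.001 -1.   ]
shift cm [8.35 0.17 5.36] turn [-0.     0.001  0.004] rows>= 1.59
[320.37223117 131.14497198] [320.6369583 131.3164842]
280 81
```

View pics/w11c.png

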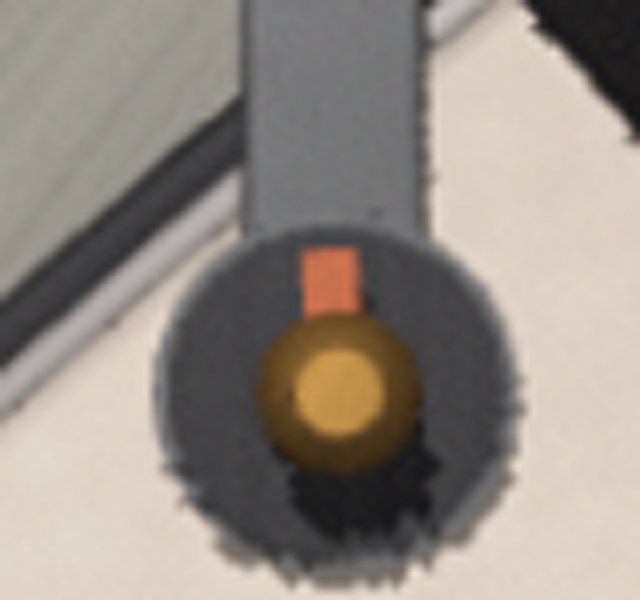

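```bash
python3 - <<'E'
from h import *
c=load('w11.png')
P=lambda x,y:(280+x/8-.5,81+y/8-.5)
a=at_z(c,*P(338,392),.113,True); f=at_z(c,*P(338,400),.069,True); print('tip',a,'flange',f)
b=at_z(c,*P(331,248),.091,True); a2=at_z(c,*P(338,392),.091,True); d=b-a2; print('key',b,np.linalg.norm(d),np.arctan2(d[1],d[0]))
p=at_z(c,*P(244,60),.064,True);q=at_z(c,*P(244,225),.064,True);d=p-q;print('bar',np.arctan2(d[1],d[0]))
p=at_z(c,*P(418,20),.064,True);q=at_z(c,*P(425,225),.064,True);d=p-q;print('bar',np.arctan2(d[1],d[0]))
for x,y in((244,100),(244,200)): 
  print(at_z(c,*P(x,y),.064,True))
for x,y in((421,100),(425,200)): 
  print(at_z(c,*P(x,y),.064,True))
E
```

```text
tip [0.56330331 0.16825989 0.113     ] flange [0.56415224 0.16777616 0.069     ]
key [0.55302945 0.18069291 0.091     ] 0.016110619635295136 2.2731944254381897
bar 2.2239434412583847
bar 2.2593515153518537
[0.53322502 0.18987529 0.064     ]
[0.5406142  0.18021775 0.064     ]
[0.54982766 0.20264905 0.064     ]
[0.5576166  0.19329902 0.064     ]
```

```bash
python3 - <<'E'
from h import *
delta(toolR(2.33,0),[.5647,.1666,.215])
E
```

```text
t 21.73 tcp [0.6128 0.0993 0.2447] F [ 0.1  0.2 -2. ] T [-0.01 -0.12 -0.03] w 0.0197 j [ 7.000e-02  2.440e-01  1.115e+00 -1.000e-03  1.783e+00 -5.840e-01]
toolx [-0.608  0.794 -0.001] y [ 0.794  0.608 -0.   ] z [ 0.    -0.001 -1.   ]
shift cm [8.27 0.27 4.87] turn [-0.     0.001 -0.106] rows>= 1.54
```

>>> apply_moves(targets=[[1,2.5,0,0,0,0,-0.03],[1,3,0.1,1,0,0,-0.04],[1,2,0.1,1.5,0,0,-0.03],[1,0.7,0,1.5,0,0,0],[1,0,0,0.8,0,0,0],[1,0,0,0,0,0,0],[1,0,0,0,0,0,0]])

```text
time_s: 22.6
eef_pos: [0.5594, 0.1648, 0.1972]
tool_rot: [1.244, 2.881, 0.003]
force: [0.4, -0.3, -2.4]
width: 0.0197
```

```bash
python3 - <<'E'
from h import *
delta(toolR(2.33,0),[.5647,.1666,.215])
c=snap('wrist','w12.png'); c=snap('scene','s12.png'); crop('s12.png',340,130,440,205,8,'s12c.png'); c=snap('top','t12.png'); crop('t12.png',180,200,280,275,8,'t12c.png')
E
```

```text
t 22.6 tcp [0.5594 0.1648 0.1972] F [ 0.4 -0.3 -2.4] T [-0.03 -0.15 -0.03] w 0.0197 j [ 0.189  0.16   1.306 -0.     1.672 -0.566]
toolx [-0.686  0.728 -0.002] y [0.728 0.686 0.003] z [ 0.004  0.    -1.   ]
shift cm [-0.23  0.51  0.12] turn [ 0.003  0.002 -0.004] rows>= 0.09
```

View pics/w12.png

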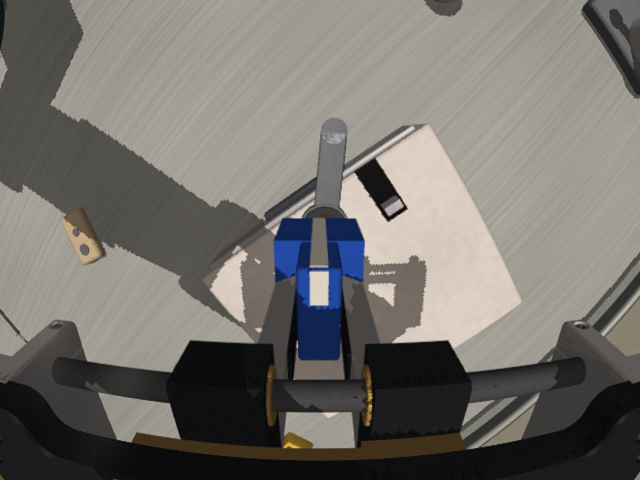

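View pics/s12c.png

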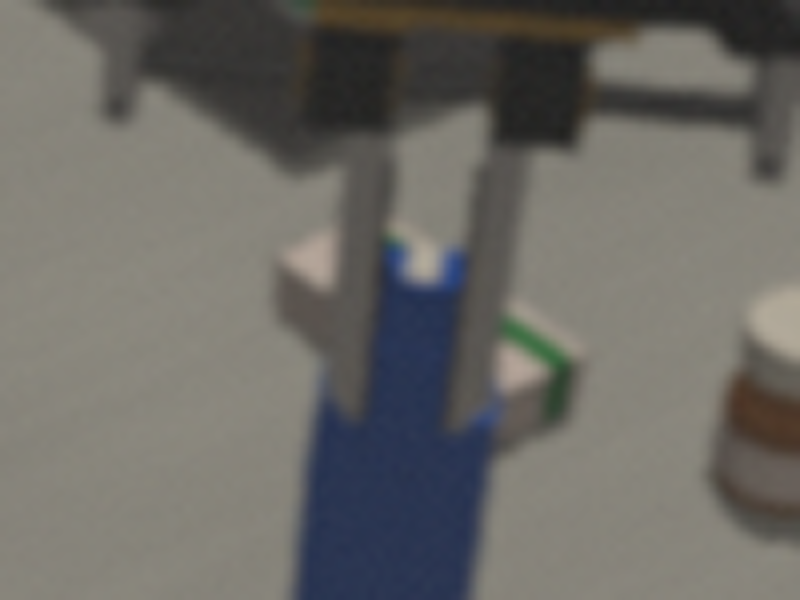

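View pics/t12c.png

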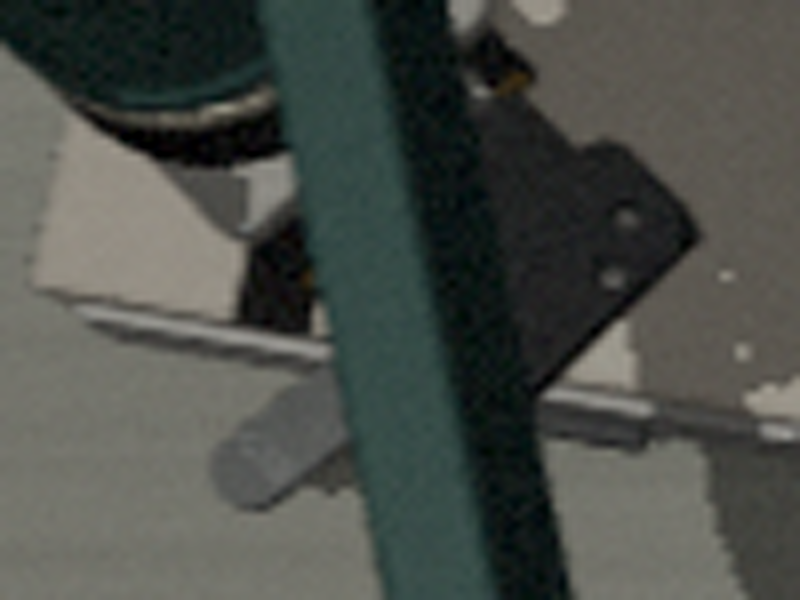

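```bash
python3 - <<'E'
from h import *
c=load('w12.png'); s=read_state(); R=Ro.from_rotvec(s['tool_rot']).as_matrix(); p=s['eef_pos']
for n,(u,v,dz) in dict(front=(319,268,.033),back=(319,358,.033),hubfront=(319,219,-.0069)).items():
    q=at_z(c,u,v,p[2]+dz,True); print(n,np.round(R.T@(q-p),4))
for u,v in((300,300),(340,300)): print(np.round(R.T@(at_z(c,u,v,p[2]+.033,True)-p),4))
E
```

```text
front [ 0.028   0.0002 -0.0331]
back [-0.0177  0.0002 -0.033 ]
hubfront [0.0393 0.0002 0.0068]
[ 0.013  -0.008  -0.0331]
[ 0.013   0.0093 -0.033 ]
```

```bash
python3 - <<'E'
from h import *
c=load('w12.png'); s=read_state(); R=Ro.from_rotvec(s['tool_rot']).as_matrix(); p=s['eef_pos']
E=c['extrinsics']; print('cam in tool',R.T@(-E[:3,:3].T@E[:3,3]-p))
for u,v in((275,219),(319,219),(362,219)): print('bottom',np.round(R.T@(at_z(c,u,v,p[2]-.057,True)-p),4))
for u,v in((276,241),(319,241),(364,241)): print('shoulder',np.round(R.T@(at_z(c,u,v,p[2]-.007,True)-p),4))
# model projection
for off in (.0018,.004,.006):
    pts=[]
    for x,y,z in((24,-24,0),(24,24,0),(24,-24,50),(24,24,50),(24,-10,90),(24,10,90),(-24,-10,90),(-24,10,90)):
        q=p+R@np.array([x/1000+off,y/1000,.057-z/1000]); pts.append(proj(c,q,True))
    print(off,np.round(pts,1).tolist())
crop('w12.png',260,210,380,300,6,'w12c.png')
crop('w12.png',260,300,380,390,6,'w12d.png')
E
```

```text
cam in tool [ 8.42920960e-02 -5.45531724e-05 -1.78215835e-01]
bottom [ 0.0272 -0.0284  0.0569]
bottom [0.0271 0.0003 0.0569]
bottom [0.0272 0.0284 0.057 ]
shoulder [ 0.0275 -0.0223  0.0069]
shoulder [0.0275 0.0002 0.0069]
shoulder [0.0275 0.0238 0.007 ]
0.0018 [[281.8, 221.0], [355.2, 221.1], [272.8, 244.0], [364.2, 244.1], [294.8, 272.7], [342.3, 272.7], [297.5, 365.4], [339.5, 365.4]]
0.004 [[281.7, 217.8], [355.3, 217.8], [272.7, 240.0], [364.4, 240.1], [294.7, 267.8], [342.4, 267.8], [297.4, 361.7], [339.7, 361.8]]
0.006 [[281.7, 214.8], [355.4, 214.8], [272.6, 236.4], [364.5, 236.4], [294.6, 263.3], [342.5, 263.3], [297.2, 358.3], [339.8, 358.4]]
```

View pics/w12c.png

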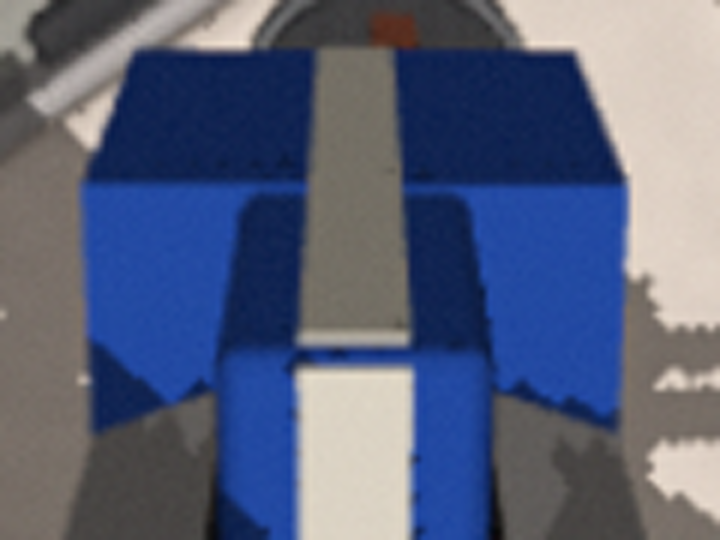

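View pics/w12d.png

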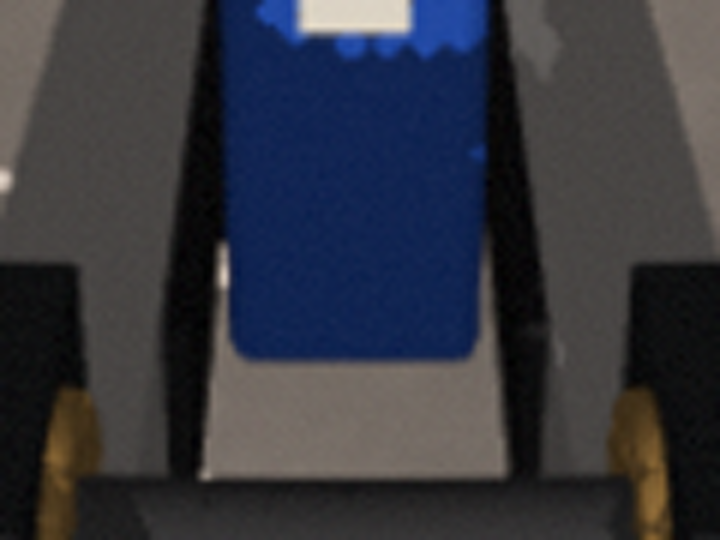

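```bash
python3 - <<'E'
from h import *
delta(toolR(2.33,0),[.5664,.1651,.196])
E
```

```text
t 22.75 tcp [0.5594 0.1649 0.1973] F [-0.2 -0.2 -2. ] T [ 0.01 -0.12  0.03] w 0.0196 j [ 0.189  0.16   1.306 -0.     1.672 -0.566]
toolx [-0.686  0.728 -0.002] y [0.728 0.686 0.003] z [ 0.004  0.001 -1.   ]
shift cm [-0.46  0.52  2.03] turn [ 0.003  0.002 -0.004] rows>= 0.34
```

>>> apply_moves(targets=[[1,-0.46,0.52,0.5,0.003,0.002,0],[1,0,0,1,0,0,0],[1,0,0,0,0,0,0],[1,0,0,0,0,0,0]])

```text
time_s: 23.25
eef_pos: [0.5674, 0.1647, 0.181]
tool_rot: [-1.247, -2.884, 0.0]
force: [-0.5, -0.1, -2.2]
width: 0.0201
```

```bash
python3 - <<'E'
from h import *
delta(toolR(2.33,0),[.5664,.1651,.17])
E
```

```text
t 23.25 tcp [0.5674 0.1647 0.181 ] F [-0.5 -0.1 -2.2] T [ 0.01 -0.12  0.02] w 0.0201 j [ 0.187  0.184  1.311 -0.     1.647 -0.568]
toolx [-0.685  0.728  0.   ] y [ 0.728  0.685 -0.   ] z [-0. -0. -1.]
shift cm [ 0.1  -0.05  3.  ] turn [-0.    -0.    -0.004] rows>= 0.48
```

>>> apply_moves(targets=[[1,0.1,-0.05,0.5,0,0,0],[1,0,0,0.5,0,0,0],[1,0,0,0.3,0,0,0],[1,0,0,0.3,0,0,0]])

```text
time_s: 23.75
eef_pos: [0.5662, 0.1653, 0.1644]
tool_rot: [1.246, 2.883, 0.001]
force: [-0.6, -0.4, -3.0]
width: 0.0196
```

```bash
python3 - <<'E'
from h import *
delta(toolR(2.33,0),[.5664,.1651,.17])
E
```

```text
t 23.75 tcp [0.5662 0.1653 0.1644] F [-0.6 -0.4 -3. ] T [-0.04 -0.13 -0.03] w 0.0196 j [ 0.188  0.186  1.341 -0.     1.614 -0.567]
toolx [-0.685  0.728 -0.   ] y [0.728 0.685 0.001] z [ 0.001  0.    -1.   ]
shift cm [-0.03 -0.    1.34] turn [ 0.001  0.    -0.004] rows>= 0.22
```

>>> apply_moves(targets=[[1,0,0,0.4,0,0,0],[1,0,0,0.4,0,0,0],[1,0,0,0.3,0,0,0]])

```text
time_s: 24.12
eef_pos: [0.5663, 0.1653, 0.1527]
tool_rot: [1.246, 2.883, 0.001]
force: [-0.6, 0.7, -2.7]
width: 0.0198
```

```bash
python3 - <<'E'
from h import *
delta(toolR(2.33,0),[.5664,.1651,.17])
E
```

```text
t 24.12 tcp [0.5663 0.1653 0.1527] F [-0.6  0.7 -2.7] T [ 0.03 -0.15 -0.02] w 0.0198 j [ 0.188  0.191  1.359  0.     1.591 -0.567]
toolx [-0.685  0.728 -0.   ] y [0.728 0.685 0.001] z [ 0.001  0.    -1.   ]
shift cm [-0.02 -0.    0.17] turn [ 0.001  0.    -0.004] rows>= 0.03
```

>>> apply_moves(targets=[[1,0,0,0.3,0,0,0.01],[1,0,0,0.3,0,0,0.015],[1,0,0,0.3,0,0,0.015]])

```text
time_s: 24.5
eef_pos: [0.5663, 0.1653, 0.1431]
tool_rot: [1.307, 2.856, 0.001]
force: [0.2, -0.3, -1.9]
width: 0.0197
```

```bash
python3 - <<'E'
from h import *
delta(toolR(2.27,0),[.5664,.1651,.145])
E
```

```text
t 24.5 tcp [0.5663 0.1653 0.1431] F [ 0.2 -0.3 -1.9] T [-0.   -0.15 -0.02] w 0.0197 j [ 0.188  0.195  1.373 -0.     1.573 -0.524]
toolx [-0.654  0.757 -0.   ] y [0.757 0.654 0.001] z [ 0.001  0.    -1.   ]
shift cm [-0.02 -0.01  1.71] turn [0.001 0.    0.013] rows>= 0.27
```

>>> apply_moves(targets=[[1,0,0,0.4,0,0,0.01],[1,0,0,0.4,0,0,0],[1,0,0,0.4,0,0,0],[1,0,0,0.3,0,0,0]])

```text
time_s: 25.0
eef_pos: [0.5663, 0.1653, 0.127]
tool_rot: [1.323, 2.849, 0.001]
force: [-0.6, -0.1, -3.0]
width: 0.0199
```

```bash
python3 - <<'E'
from h import *
delta(toolR(2.27,0),[.5664,.1651,.145])
E
```

```text
t 25.0 tcp [0.5663 0.1653 0.127 ] F [-0.6 -0.1 -3. ] T [ 0.02 -0.19  0.05] w 0.0199 j [ 0.188  0.202  1.397  0.     1.542 -0.513]
toolx [-0.645  0.764 -0.   ] y [0.764 0.645 0.001] z [ 0.001  0.    -1.   ]
shift cm [-0.02 -0.01  0.1 ] turn [0.001 0.    0.002] rows>= 0.02
```

>>> apply_moves(targets=[[1,0,0,0.15,0,0,0],[1,0,0,0.2,0,0,0]])

```text
time_s: 25.25
eef_pos: [0.5663, 0.1653, 0.1256]
tool_rot: [1.322, 2.848, 0.001]
force: [-4.6, -0.4, 9.1]
width: 0.0196
```

```bash
python3 - <<'E'
from h import *
delta(toolR(2.27,0),[.5664,.1651,.145])
c=snap('scene','s13.png'); crop('s13.png',340,150,440,255,7,'s13c.png')
c=snap('wrist','w13.png')
E
```

```text
t 25.25 tcp [0.5663 0.1653 0.1256] F [-4.6 -0.4  9.1] T [-0.24  0.77 -0.06] w 0.0196 j [ 0.188  0.202  1.4   -0.     1.538 -0.513]
toolx [-0.645  0.764 -0.001] y [0.764 0.645 0.001] z [ 0.002  0.    -1.   ]
shift cm [-0.02 -0.   -0.04] turn [0.001 0.001 0.002] rows>= 0.01
```

View pics/s13c.png

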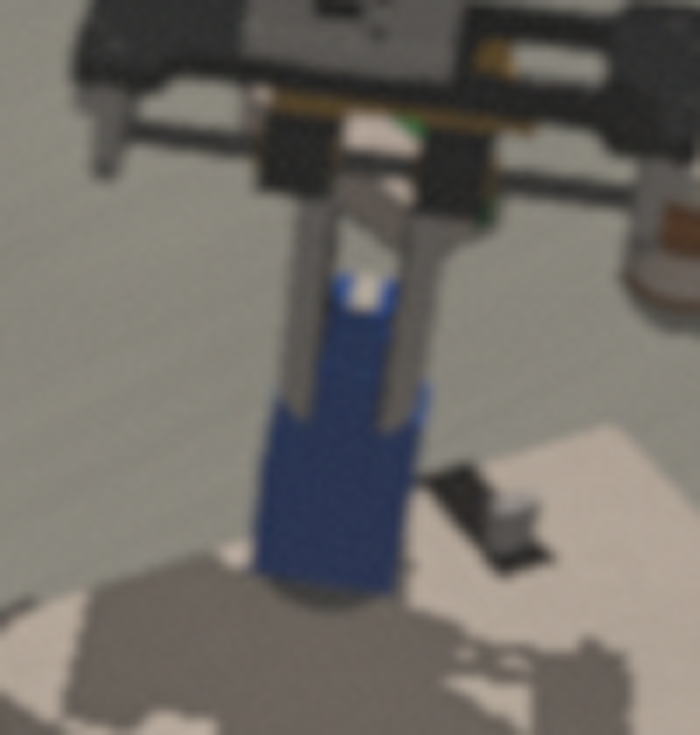

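View pics/w13.png

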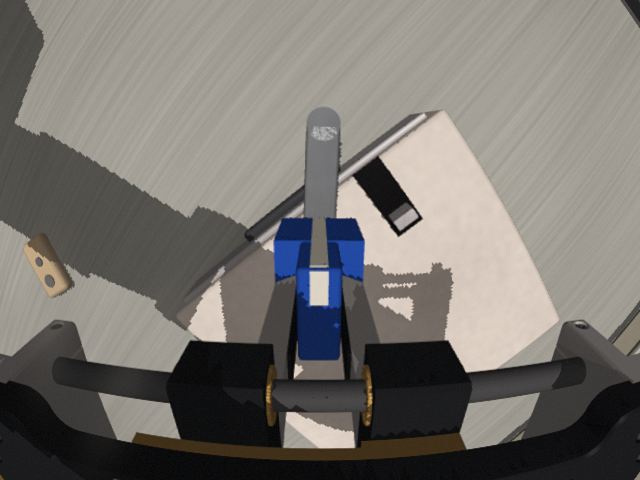

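>>> apply_moves(targets=[[1,0,-0.02,0,0,0,0.05],[1,0,-0.03,0,0,0,0.08],[1,0,-0.03,0,0,0,0.08],[1,0,-0.03,0,0,0,0.08],[1,0,-0.03,0,0,0,0.08],[1,0,-0.03,0,0,0,0.08],[1,0,-0.03,0,0,0,0.08]])

```text
time_s: 26.22
eef_pos: [0.5633, 0.1634, 0.1258]
tool_rot: [2.041, 2.387, -0.002]
force: [-0.8, -0.4, -0.5]
width: 0.0195
```

```bash
cat > st2.py <<'E'
from h import *
s=read_state(); R=Ro.from_rotvec(s['tool_rot']).as_matrix(); yaw=np.arctan2(R[1,0],R[0,0])
c=np.array([.5637,.168]); t=c-.004*R[:2,0]
print('yaw',yaw); delta(toolR(yaw,0),[t[0],t[1],.145])
E
python3 st2.py
```

```text
yaw 1.7265229426098292
t 26.23 tcp [0.5633 0.1634 0.1258] F [-0.8 -0.4 -0.5] T [-0.05  0.1   0.21] w 0.0195 j [ 0.187  0.196  1.406 -0.002  1.539  0.031]
toolx [-0.155  0.988 -0.002] y [ 0.988  0.155 -0.   ] z [-0.    -0.002 -1.   ]
shift cm [ 0.05  0.12 -0.02] turn [-0.     0.002 -0.   ] rows>= 0.02
```

>>> apply_moves(targets=[[1,0,0,0,0,0,0.08],[1,0,0,0,0,0,0.08],[1,0,0,0,0,0,0.08],[1,0,0,0,0,0,0.08],[1,0,0,0,0,0,0.08]])

```text
time_s: 26.85
eef_pos: [0.5619, 0.1641, 0.1257]
tool_rot: [-2.484, -1.922, 0.005]
force: [-0.3, -0.1, -0.3]
width: 0.0199
```

```bash
python3 st2.py; python3 -c "
from h import *
snap('wrist','w14.png')"
```

```text
yaw 1.317216228883029
t 26.85 tcp [0.5619 0.1641 0.1257] F [-0.3 -0.1 -0.3] T [-0.09  0.23  0.19] w 0.0199 j [ 1.880e-01  1.960e-01  1.407e+00 -1.000e-03  1.542e+00  4.410e-01]
toolx [ 0.251  0.968 -0.002] y [ 0.968 -0.251 -0.002] z [-0.003 -0.001 -1.   ]
shift cm [ 0.02  0.08 -0.03] turn [-0.002  0.002 -0.   ] rows>= 0.02
```

View pics/w14.png

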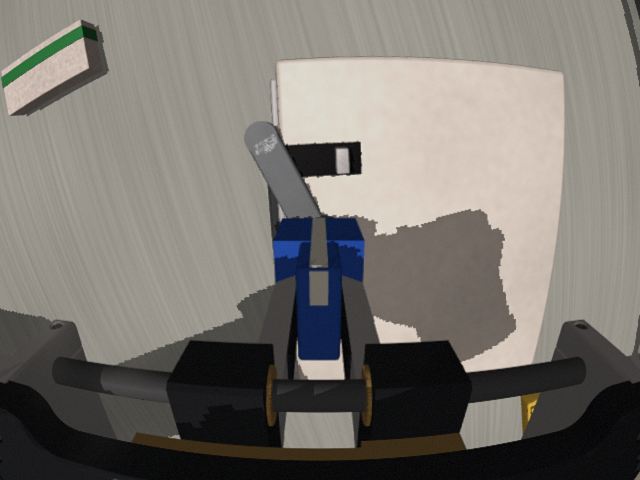

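```bash
python3 - <<'E'
from h import *
c=load('w14.png'); s=[.5637,.168]
for u,v in((262,140),(264,125),(245,143),(280,135),(277,160)):
    q=at_z(c,u,v,.064,True); print(q,np.hypot(*(q[:2]-s)),np.arctan2(q[1]-s[1],q[0]-s[0]))
E
```

```text
[0.54512188 0.24906173 0.064     ] 0.08316340083904522 1.796090354784393
[0.54895919 0.25811123 0.064     ] 0.09130895677525018 1.7329447516856369
[0.53383695 0.25030124 0.064     ] 0.0875516765901809 1.9188731676052306
[0.55721613 0.24901462 0.064     ] 0.08127367150562224 1.6506594455191652
[0.55105983 0.23386029 0.064     ] 0.06706229600403657 1.7604145690163766
```

>>> apply_moves(targets=[[1,0,0.02,0,0,0,0.08],[1,0,0.02,0,0,0,0.08],[1,0,0,0,0,0,0.08],[1,0,0,0,0,0,0.06]])

```text
time_s: 27.4
eef_pos: [0.5612, 0.1649, 0.1258]
tool_rot: [-2.745, -1.524, 0.006]
force: [-1.0, 0.6, -0.5]
width: 0.0199
```

```bash
python3 st2.py; python3 -c "
from h import *
snap('wrist','w15.png')"
```

```text
yaw 1.0134651139067565
t 27.4 tcp [0.5612 0.1649 0.1258] F [-1.   0.6 -0.5] T [-0.06  0.27  0.24] w 0.0199 j [1.880e-01 1.960e-01 1.407e+00 1.000e-03 1.543e+00 7.460e-01]
toolx [ 0.529  0.849 -0.003] y [ 0.849 -0.529 -0.004] z [-0.005 -0.    -1.   ]
shift cm [-0.01  0.05 -0.02] turn [-0.004  0.003 -0.   ] rows>= 0.02
```

View pics/w15.png

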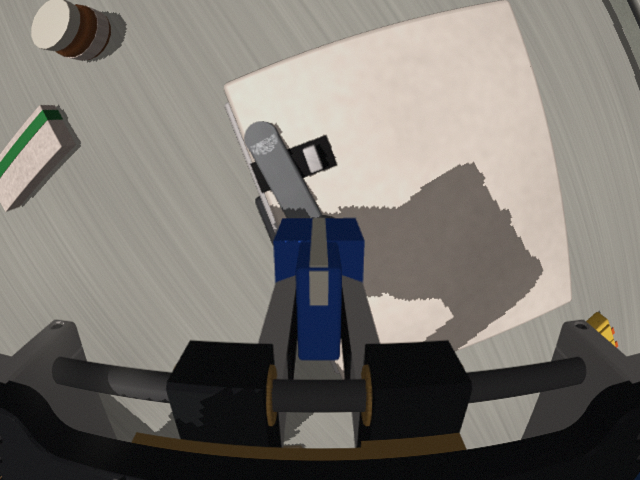

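>>> apply_moves(targets=[[1,0,0.02,0,0,0,0.06],[1,0,0.02,0,0,0,0.05]])

```text
time_s: 27.7
eef_pos: [0.561, 0.1653, 0.1258]
tool_rot: [-2.823, -1.371, 0.007]
force: [-1.4, 0.9, -0.9]
width: 0.0202
```

```bash
python3 st2.py
```

```text
yaw 0.9038218022243806
t 27.7 tcp [0.561  0.1653 0.1258] F [-1.4  0.9 -0.9] T [0.05 0.31 0.24] w 0.0202 j [0.188 0.196 1.406 0.002 1.544 0.855]
toolx [ 0.619  0.786 -0.003] y [ 0.786 -0.619 -0.005] z [-0.006  0.001 -1.   ]
shift cm [-0.02  0.04 -0.02] turn [-0.005  0.003 -0.   ] rows>= 0.03
```

>>> apply_moves(targets=[[1,0,0,0,0,0,0.05]])

```text
time_s: 27.82
eef_pos: [0.5609, 0.1655, 0.1258]
tool_rot: [-2.856, -1.301, 0.007]
force: [-1.2, 0.9, -0.2]
width: 0.0196
```

```bash
python3 st2.py
```

```text
yaw 0.8552131653635052
t 27.82 tcp [0.5609 0.1655 0.1258] F [-1.2  0.9 -0.2] T [-0.01  0.24  0.54] w 0.0196 j [0.189 0.196 1.406 0.002 1.544 0.904]
toolx [ 0.656  0.755 -0.003] y [ 0.755 -0.656 -0.005] z [-0.006  0.001 -1.   ]
shift cm [-0.03  0.05 -0.02] turn [-0.005  0.003 -0.   ] rows>= 0.03
```

Torque jumped to 0.54: at the stop. One more gentle push, then look.

>>> apply_moves(targets=[[1,0,0,0,0,0,0.04],[1,0,0,0,0,0,0.04]])

```text
time_s: 28.08
eef_pos: [0.5608, 0.1655, 0.1259]
tool_rot: [-2.903, -1.194, 0.008]
force: [-0.7, -1.1, 0.4]
width: 0.02
```

```bash
python3 st2.py; python3 - <<'E'
from h import *
c=snap('wrist','w16.png'); crop('w16.png',200,60,360,180,5,'w16c.png')
E
```

```text
yaw 0.7805983271635146
t 28.07 tcp [0.5608 0.1655 0.1259] F [-0.7 -1.1  0.4] T [-0.14  0.28  0.78] w 0.02 j [1.890e-01 1.960e-01 1.406e+00 1.000e-03 1.545e+00 9.790e-01]
toolx [ 0.71   0.704 -0.004] y [ 0.704 -0.71  -0.004] z [-0.006  0.    -1.   ]
shift cm [-0.01  0.03 -0.01] turn [-0.004  0.004 -0.   ] rows>= 0.03
```

View pics/w16c.png

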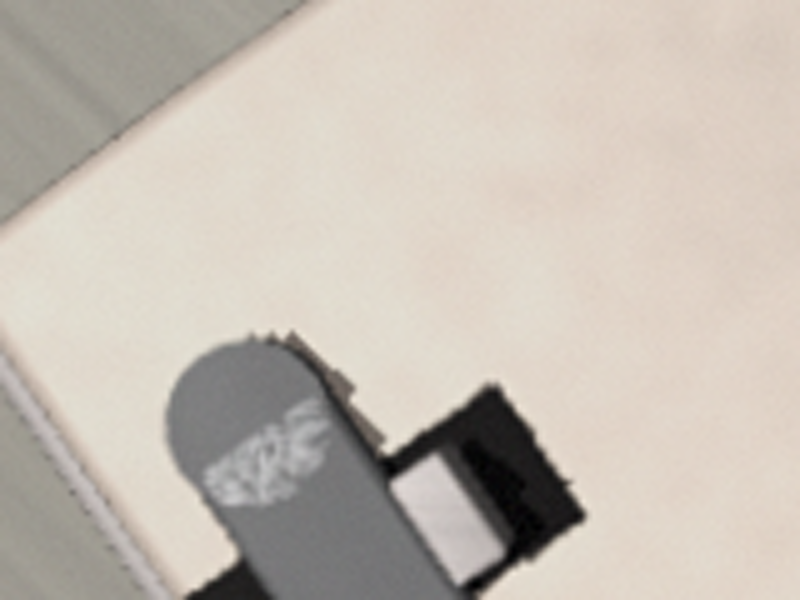

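>>> apply_moves(targets=[[1,0,0,0,0,0,0],[3,0,0,0,0,0,0],[4,0,0,0,0,0,0],[4.5,0,0,0,0,0,0],[4.5,0,0,-1,0,0,0],[4.5,0,0,-2,0,0,0],[4.5,0,0,-3,0,0,0],[4.5,0,0,-4,0,0,0],[4.5,-2,0,-2,0,0,0],[4.5,-3,0,0,0,0,0],[4.5,-2,0,0,0,0,0],[4.5,0,0,0,0,0,0]])

```text
time_s: 29.62
eef_pos: [0.5133, 0.1155, 0.2574]
tool_rot: [2.905, 1.196, 0.014]
force: [-0.5, 0.5, -0.2]
width: 0.0451
```

```bash
python3 st2.py; python3 - <<'E'
from h import *
c=snap('wrist','w17.png'); c=snap('scene','s17.png'); crop('s17.png',340,160,440,260,7,'s17c.png')
E
```

```text
yaw 0.7811944726185656
t 29.62 tcp [0.5133 0.1155 0.2574] F [-0.5  0.5 -0.2] T [-0.04 -0.04 -0.01] w 0.0451 j [0.112 0.023 1.336 0.002 1.774 0.902]
toolx [0.71  0.704 0.008] y [ 0.704 -0.71   0.003] z [ 0.008  0.003 -1.   ]
shift cm [ 6.77 -0.23 13.2 ] turn [ 0.003 -0.008 -0.   ] rows>= 2.37
```

View pics/w17.png

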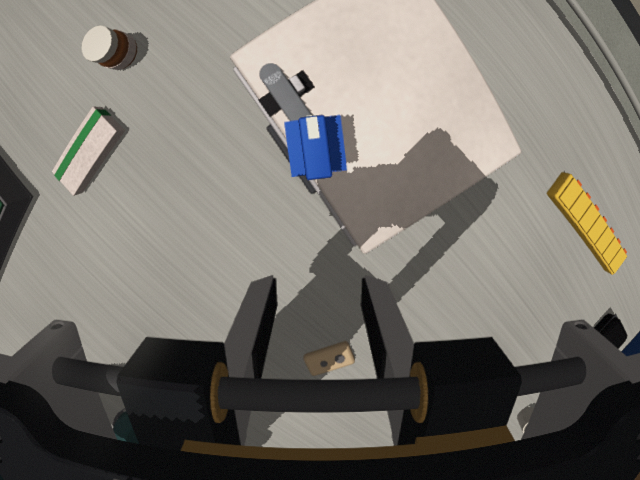

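View pics/s17c.png

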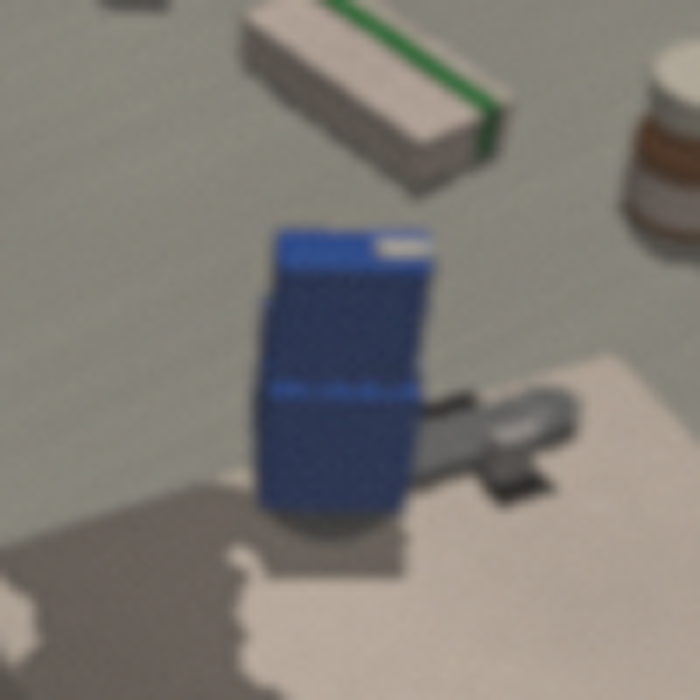

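```bash
python3 - <<'E'
from h import *
c=load('w17.png'); s=load('s17.png')
crop('w17.png',230,40,350,190,5,'w17c.png')
ctr=np.array([.5637,.168])
for yaw in (.84,.88,.92):
  for z0 in (.069,):
    R=upH(yaw); pts=[(24,-10,90),(24,10,90),(-24,10,90),(-24,-10,90),(24,-24,0),(-24,-24,0)]
    P=[np.r_[ctr,z0]+R@np.array(p)/1000 for p in pts]
    print(yaw,z0,'w',np.round([proj(c,p,True) for p in P[:4]]).tolist(),'s',np.round([(np.array(proj(s,p))-[340,160]+.5)*7 for p in P]).tolist())
P=lambda x,y:(230+x/5-.5,40+y/5-.5)
E
```

```text
0.84 0.069 w [[329.0, 113.0], [302.0, 114.0], [306.0, 178.0], [333.0, 177.0]] s [[440.0, 277.0], [439.0, 237.0], [283.0, 228.0], [282.0, 268.0], [407.0, 521.0], [258.0, 511.0]]
0.88 0.069 w [[328.0, 112.0], [301.0, 115.0], [307.0, 179.0], [334.0, 176.0]] s [[441.0, 276.0], [437.0, 235.0], [282.0, 230.0], [283.0, 270.0], [410.0, 520.0], [261.0, 514.0]]
0.92 0.069 w [[326.0, 112.0], [299.0, 116.0], [309.0, 179.0], [335.0, 175.0]] s [[442.0, 274.0], [436.0, 233.0], [281.0, 232.0], [285.0, 272.0], [413.0, 518.0], [264.0, 516.0]]
```

View pics/w17c.png

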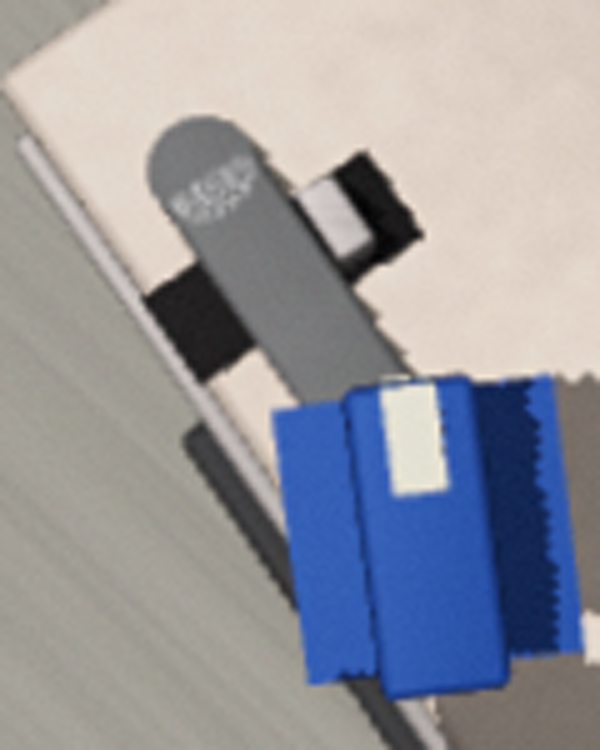

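```bash
python3 - <<'E'
from h import *
c=load('w17.png'); P=lambda x,y:(230+x/5-.5,40+y/5-.5)
for a,b in(((268,178),(395,360)),((150,195),(305,402))):
    p=at_z(c,*P(*a),.064,True);q=at_z(c,*P(*b),.064,True);d=p-q;print('bar edge yaw',np.arctan2(d[1],d[0]),p,q)
p=at_z(c,*P(12,90),.055,True); 
for a,b in(((5,85),(145,300)),):
    p=at_z(c,*P(*a),.055,True);q=at_z(c,*P(*b),.055,True);d=p-q;print('unit front yaw',np.arctan2(d[1],d[0]))
# lug -x face top edge corners at z .075
for x,y in((295,200),(340,262)): print('lug',at_z(c,*P(x,y),.075,True))
d=at_z(c,*P(295,200),.075,True)-at_z(c,*P(340,262),.075,True); print(np.arctan2(d[1],d[0]))
k=snap('top','t17.png'); crop('t17.png',180,190,280,265,8,'t17c.png'); print(read_state()['time_s'])
E
```

```text
bar edge yaw 1.3716820726241967 [0.58842881 0.2402021  0.064     ] [0.57953091 0.19610683 0.064     ]
bar edge yaw 1.4029381240805863 [0.56996277 0.25504426 0.064     ] [0.56113277 0.20293534 0.064     ]
unit front yaw 1.3358097449346051
lug [0.58833846 0.23139053 0.075     ]
lug [0.58557833 0.21651661 0.075     ]
1.3873149891771557
29.775
```

View pics/t17c.png

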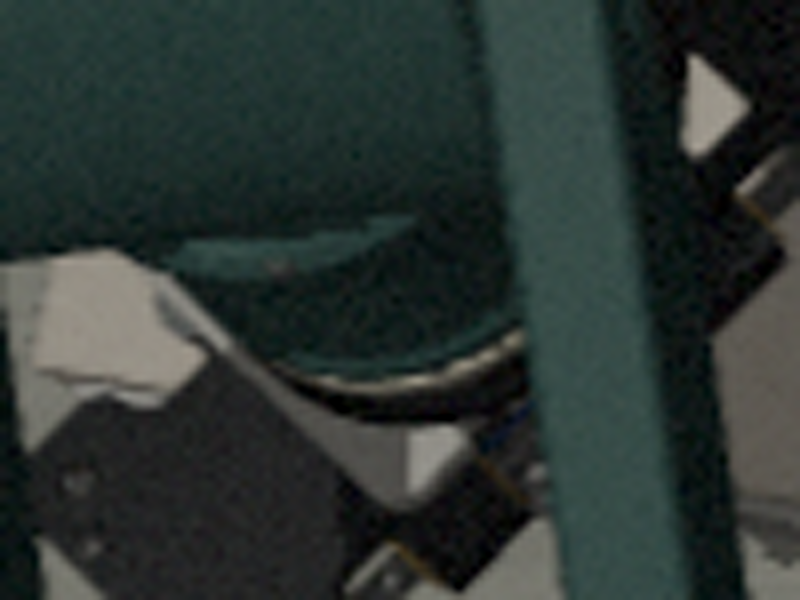

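View pics/t17.png

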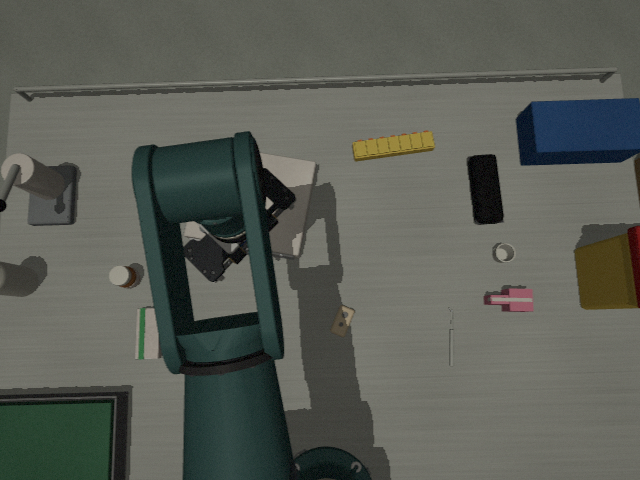

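```bash
python3 -c "
from h import *
print(job_done())"
```

```text
the job is handed in; nothing more can be done
None
```

The job is handed in at about 30 s on the robot's clock. The handle is on the latch and the latch bar is closed.

**What I did**
- I gripped the lying blue handle by its paddle, turned it upright, set it on the cart and let go.
- The pictures after that release showed it standing. I then took it again from above.
- I lowered it over the spindle with the keyway about 0.05 rad off the rib. Pressing lightly while turning slowly clockwise, it slid past the rib without stopping on it.
- I turned it clockwise until the latch met its stop, let go and backed the gripper clear.

**Last checks**
- **Seating:** the tool met firm resistance (9 N) at 0.1256 m, against 0.126 m calculated for fully home. The final picture shows the hub on the flange to within about 1–2 mm, which is the camera's limit.
- **Stop:** wrist torque rose from about 0.22 to 0.78 N m at the end of the turn. After release the bar measured 1.37–1.40 rad in the world frame, and the lug face measured 1.387 rad. The bar is therefore parallel to the lug and in front of it.
- **Bystanders:** those visible in the last top view looked unmoved, and the gripper touches nothing.

**What disagreed**
- The unit's front edge measured 1.336 rad in the final wrist view, against 1.376 rad earlier from the top camera. I took this as measurement error on a short edge.
- While standing the handle up, one correction went the wrong way. The handle leaned about 0.02 rad, pressed on the cart with about 15 N, and slid a few millimetres. I corrected this before letting go.
- The bar lagged the handle by about 0.46 rad, more than the roughly 0.35 rad expected from the play and keyway clearance. I went by the torque rise and the picture rather than by the angle.

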